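Pull the draught-screen hatch shut with the hook pole

ROBOT

A 7-joint arm with a two-finger parallel gripper is mounted at the origin on the work surface. World frame = base frame: x ahead of the robot, y to its left, z up, the work surface at z = 0. Lengths are in mm, angles in rad, forces in N, time in s.
With the tool pointing down it reaches from about 400 to 900 mm from the base axis. Payload 5.6 kg.
Tool frame: the origin (TCP) lies midway between the tips of the shut fingers; the grasp point (between the pads) lies 19 mm behind it; z points along the fingers, y is the direction in which the jaws open and shut (so a half turn about z gives the same grasp; the last joint's range is limited). The gripper opens to 92 mm and grips with 3 to 60 N. Pads are 20 mm wide; open, the fingers measure 128 mm over their backs; the gripper's body (75 mm by 189 mm) begins 69 mm behind the grasp point.
Start: joints at [1.126, 0.468, -0.012, 1.603, 0.006, 1.071, -0.056], TCP at [254.16, -598.257, 214.592] pointing down, gripper open.
Joint ranges: [-2.53, 2.53], [-0.31, 2.02], [-1.57, 1.55], [0.28, 2.44], [-1.29, 4.43], [0.15, 1.84], [-2.92, 2.92]. Speed limits (rad/s): [2.57, 2.57, 3.14, 3.14, 3.14, 3.14, 3.14].

INTERFACE

Orientations are given as [roll, pitch, yaw] about the fixed x, y, z axes, in that order (R = Rz(yaw) Ry(pitch) Rx(roll)).
In Python, from rig import sensors, eyes, job_done gives the robot as it stands.
- The arm moves only by the shell command python3 -m inch 'ROWS'. ROWS is JSON, a list of rows, each an object with "travel": the shift along the tool's x, y, z in m, a list of three; "angular": the turn, a rotation vector about the tool's x, y, z in rad, a list of three; "hand": the opening, from -1 (shut) to 1 (fully open), so that 0 is half open. A call has 1 to 5 rows; each row shifts and turns the commanded pose from where the row before left it, along the tool's axes as they then stand; what a row does not reach is not made up. A row lasts 1/8 s, in which the tool goes at most 62.5 mm and 10.7 degrees, less where a joint would pass 70% of its speed; a pose out of reach is approached as far as the arm can. A call with a gripper value outside its range is refused whole. The fingers move at their own pace and stop on an object; the grip force is fixed at half the most. Time passes only in rows, so rows that do not move let the fingers close. It gives the time, the measured TCP pose, the force and the opening at its end, in the units of the state.
- sensors.state(): the state, without advancing time (a new reading comes with each control period).
- eyes.capture(name): name is "side" or "top"; returns a dict with "color" (420x560x3 uint8, blue, green, red), "range_z" (420x560 float32, mm along the optical axis (not along the pixel's ray), 0 where there is no reading), "intrinsics" (3x3 intrinsics, pixels), "position" and "orientation" of the camera in the world. Camera axes: x right, y down, z forward; pixel columns grow to the right and rows downward; lengths in mm; the calibration is good to about 2 mm. A picture is of the moment at which its call begins.
- job_done(): hands the job in, once; it reports no verdict.
The state is a dict: "time": time; "qpos": joint angles; "qd": joint speeds; "tau": joint torques, N m; "tool_pos": TCP position; "ee_rot": TCP orientation; "ft_force": force on the tool from outside, world axes, zero at the start; "moment": the same for the moment, N m; "grip_width": opening from 0.0 (shut) to 1.0 (fully open).
Only numpy, scipy, OpenCV 4.12 (cv2) and the standard library are available. Lean on these libraries where they do the work, as an engineer would, in place of code of your own. Each camera call takes 0.05 s, during which the arm holds its last target.

TASK

The hatch in the bench's draught screen stands open on the far side. Take the hook pole from its rest, drop its hook down into the ring eye on top of the hatch, and gently draw the hatch fully shut until its catch snaps home, without touching the screen or hatch with the hand or arm and without hauling hard on it. Then unhook the pole and lay it back on its rest as it lay before, leaving the other things on the bench alone.

Things in the scene. Friction and masses are not known exactly. Their poses are not given: they have to be found in the camera images.
- pole_grip (a point): Balance point of the hook pole on its axis, where to grip it. Along its own x: black sleeve 20 x 20 mm from -130 to +20 mm, then a 10 x 10 mm aluminium bar to +188 mm; at +180 mm a round steel pin, 8 mm thick, round-ended, points down (own -z) to 32 mm below the axis. About 160 g. Lies level, z up.
- pole_tip (a point): The lower, rounded end of the hook pin: 180 mm ahead of pole_grip along the pole and 32 mm below its axis.
- rest: Fixed grey rest for the pole, origin under its centre on the bench, x along the lying pole towards the hook. Two uprights 16 mm thick: at x = -95 mm (ledge 85 mm high, carries the sleeve) and x = +100 mm (ledge 90 mm high, carries the bar), each with 22 mm high cheeks, 44 mm apart inside, open on top. Base plate 250 x 60 x 10 mm.
- rest_seat (a point): Where pole_grip lies when the pole lies in its rest: 95 mm above the bench; same axes as the rest.
- screen: Fixed dark draught screen, origin under its middle on the bench, 310 mm wide (y), base 110 mm deep, frame 20 mm thick, 262 mm high, no bar across the top; x points through it to the far side, y to the left seen from the robot. Its white hatch (204 mm wide, 144 mm high, 12 mm thick, lower edge at 118 mm) hangs on the left post and opens to +x.
- hinge (a point): Point on the hatch's upright hinge line at the ring eye's height (295 mm above the bench), 105 mm to +y of the screen's middle; axes as the screen's. With the hatch at angle a the eye lies 110 mm from here in the direction (sin a, -cos a) of the screen's x and y.
- eye (a point): Centre of the steel ring eye above the hatch's top edge half-way along it, 295 mm above the bench, 33 mm above that edge; moves with the hatch. The ring lies level: hole 18 mm across, wire 6 mm thick. The pin drops in from above, with 5 mm play all round, until the pole's bar rests on the ring (pole axis at 303 mm, pin end 24 mm below this point).
- hatch (a joint): Hatch angle, rad: 0 fully shut, grows as it opens to the far side, stop at 1.25. Stays where it is left; moving it takes about 2 N at the eye. In the last 0.04 rad a spring roller catch resists: it takes about 12 to 16 N of pull at the eye to get past, then the hatch snaps to 0 and is held; short of that it stays ajar. Over 20 N between pole and hatch is too much.
- beaker: Glass beaker standing on the bench, 68 mm across, 90 mm high, origin under its centre; to be left alone.
- jar: White bottle with a yellow cap, 60 mm across, 110 mm high, origin under its centre; to be left alone.
- tube_block: White block with three glass tubes, 70 x 100 mm, 60 mm high, origin under its centre; to be left alone.

How it is judged (in metres and radians):
On the way, in this order (a step that is already met when the one before it is completed fails the run):
1. the hook pin is down through the ring eye of the open hatch (horizontal distance between pole_tip and eye below 0.016 m and z of pole_tip in the frame of eye below -0.008 m and value of joint hatch above 0.3 rad), for 0.1 s.
2. the hatch is fully shut while the hook is still in the eye (value of joint hatch below 0.015 rad and horizontal distance between pole_tip and eye below 0.016 m and z of pole_tip in the frame of eye below -0.004 m), for 0.1 s.
At the end, for the whole second after the job is handed in: The hatch is shut (under 0.015 rad) behind its catch, and the pole lies still and level on both uprights of its rest, hook down and pointing the way it did at the start: pole_grip within 30 mm of rest_seat and within 6 mm of its height (value of joint hatch below 0.015 rad and distance between pole_grip and rest_seat below 0.03 m and z of pole_grip in the frame of rest_seat between -0.006 and 0.006 m and angle between the x axis of pole_grip and the x axis of rest, either way round below 0.2 rad and x of pole_tip in the frame of rest above 0.1 m and angle between pole_grip's own z axis and vertical below 0.15 rad and linear speed of pole below 0.02 m/s); the robot touches nothing.
It fails at once if the pole and the hatch press on each other with more than 20 N (contact force between pole and hatch above 20 N).
It fails at once if the hand or arm touches the hatch or the screen (contact force between any of the arm, the fingers and screen above 0.5 N).
It fails at once if the hatch is slammed (over 1.5 rad/s before it reaches the catch) (value of joint hatch above 0.12 rad and (velocity of joint hatch below -1.5 rad/s or velocity of joint hatch above 1.5 rad/s)).
It fails at once if another thing on the bench is disturbed (moved over 20 mm) (distance of any of beaker, jar, tube_block from where it was at the start of the episode above 0.02 m).
It also fails if it takes over 72 s, if anything falls off the work surface, if the arm or the gripper's body presses on something with over 40 N, if the wrist force passes 120 N, or if a joint passes its speed limit or range.

## Working session

There is one attempt and no reset: what is moved stays moved. The work goes in short steps, Python scripts to look and compute and a shell command to move; the robot and the scene stay as the last step left them, time stands still between calls to the robot, and variables do not carry over. Pictures are saved under pics/ and viewed, and the job is handed in when it is done.

```bash
ls; mkdir -p pics; python3 - <<'E'
from rig import sensors, eyes
import cv2,numpy as np
print(sensors.state())
for n in ("side","top"):
    c=eyes.capture(n); cv2.imwrite(f"pics/{n}0.png",c["color"]); np.savez(f"/tmp/{n}0.npz",**c)
    print(n,c["intrinsics"],c["position"],c["orientation"])
E
```

```text
pics
{'time': 0.0, 'qpos': array([ 1.125963  ,  0.46837463, -0.01166134,  1.60361613,  0.00599737,
        1.07137551, -0.05630188]), 'qd': array([-0.00107441,  0.0004218 , -0.00111858, -0.00067115,  0.00132161,
        0.00105945,  0.0018976 ]), 'tau': array([ 4.22837138e-04, -5.20562911e+01, -1.21002865e-02, -2.43745691e+01,
       -5.65936952e-02,  1.73307705e-02,  1.62247943e-04]), 'tool_pos': array([ 253.96340521, -597.70712393,  213.64511798]), 'ee_rot': array([-3.13985653e+00,  9.34253546e-05,  4.01818493e-01]), 'ft_force': array([ 0.8846186 ,  0.31271042, -1.27629474]), 'moment': array([ 0.04987659, -0.05079626, -0.019363  ]), 'grip_width': 0.9988306099031842}
side [[385.54841533   0.         281.38525278]
 [  0.         385.54841533 204.49981108]
 [  0.           0.           1.        ]] [181.89594683 712.40898637 719.51772704] [-2.15403127  0.00529652 -2.69510394]
top [[435.24597331   0.         281.56698558]
 [  0.         435.24597331 208.11150725]
 [  0.           0.           1.        ]] [ 257.02188575  -51.34219512 1492.09360179] [-2.92815549e+00 -6.43361790e-04 -1.49015803e+00]
```

View pics/side0.png

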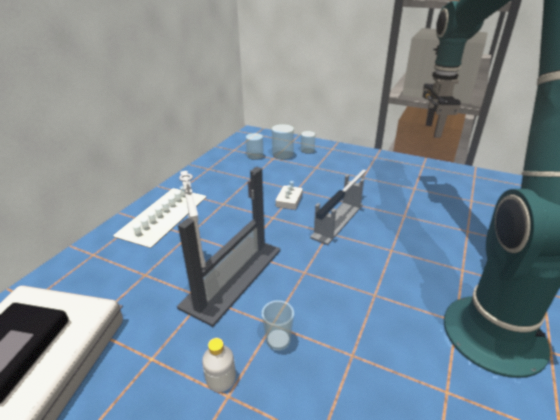

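View pics/top0.png

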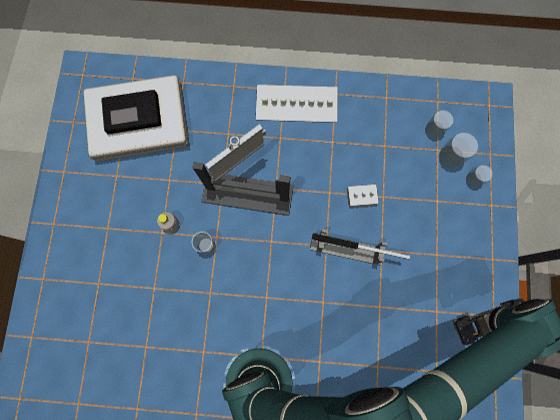

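```bash
cat > h.py <<'E'
import numpy as np,cv2
from scipy.spatial.transform import Rotation as R
def load(n): return dict(np.load(f"/tmp/{n}.npz"))
def cap(n,tag):
    from rig import eyes
    c=eyes.capture(n); np.savez(f"/tmp/{tag}.npz",**c); return c
def ray(c,u,v):
    d=np.linalg.solve(c["intrinsics"],np.array([u,v,1.0])); return R.from_euler("xyz",c["orientation"]).as_matrix()@d
def onz(c,u,v,z):
    d=ray(c,u,v); p=c["position"]; return p+d*(z-p[2])/d[2]
def cloud(c):
    K=c["intrinsics"];h,w=c["range_z"].shape;v,u=np.mgrid[:h,:w];z=c["range_z"]
    P=np.stack([(u-K[0,2])/K[0,0]*z,(v-K[1,2])/K[1,1]*z,z],-1)
    return P@R.from_euler("xyz",c["orientation"]).as_matrix().T+c["position"]
def proj(c,P):
    q=R.from_euler("xyz",c["orientation"]).as_matrix().T@(np.asarray(P,float)-c["position"]); q=c["intrinsics"]@q; return q[:2]/q[2]
def crop(c,x0,y0,x1,y1,s,name):
    cv2.imwrite(f"pics/{name}.png",cv2.resize(c["color"][y0:y1,x0:x1],None,fx=s,fy=s,interpolation=cv2.INTER_CUBIC))
E
python3 - <<'E'
from h import *
t=load("top0");s=load("side0")
crop(t,180,110,310,220,6,"t_screen");crop(t,300,220,420,275,6,"t_pole")
crop(s,150,155,290,325,3.5,"s_screen");crop(s,300,160,380,250,6,"s_pole")
P=cloud(t)
for u,v in [(258,320),(400,300),(203,168),(284,182),(340,240),(322,237),(395,255),(234,142),(233,140),(230,142)]: print(u,v,P[v,u].round(1))
E
```

```text
258 320 [194.2  20.8   6.4]
400 300 [ 297.  -447.     2.4]
203 168 [628.  212.4 251.3]
284 182 [602.8 -31.4 257.1]
340 240 [ 466.8 -222.9  109.3]
322 237 [ 472.6 -165.3  104.3]
395 255 [ 434.5 -402.7   97. ]
234 142 [809.5 165.3   1.5]
233 140 [817.1 169.8   0.9]
230 142 [698.7 133.8 297.8]
```

View pics/t_screen.png

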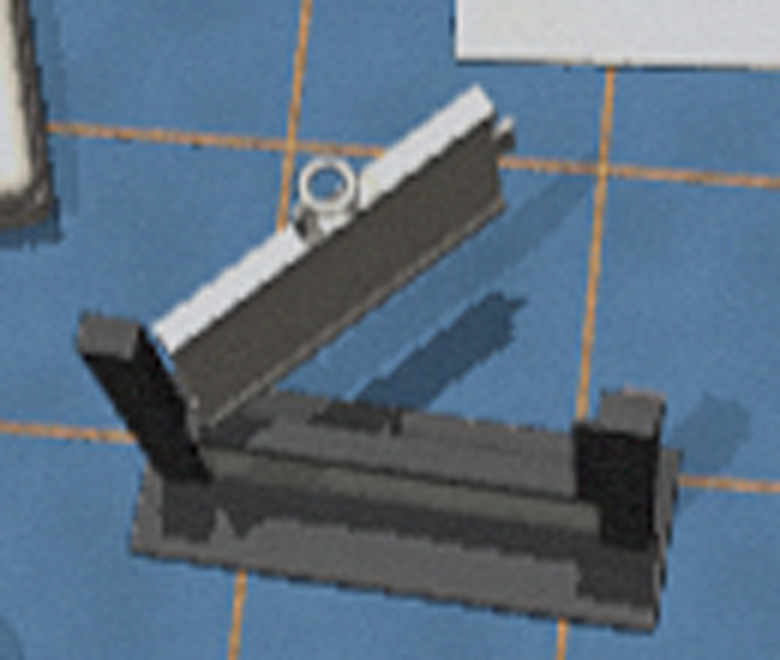

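View pics/t_pole.png

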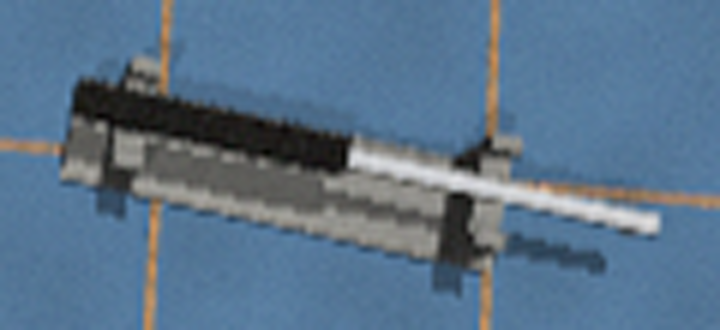

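View pics/s_screen.png

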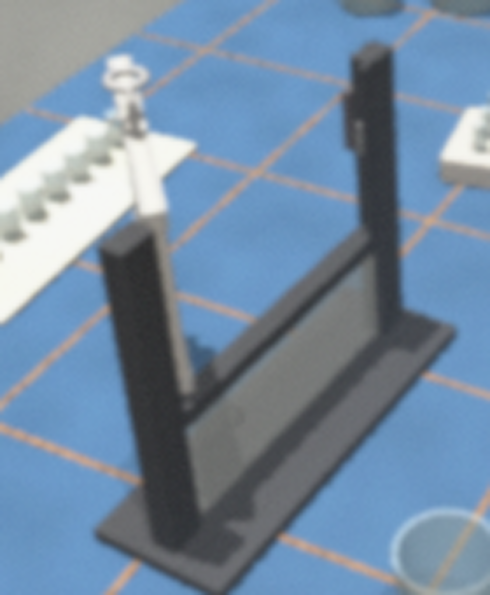

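View pics/s_pole.png

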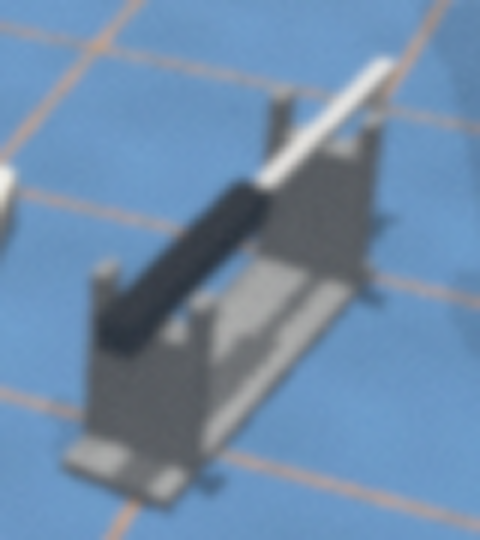

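```bash
python3 - <<'E'
from h import *
t=load("top0");s=load("side0")
f=lambda x,o,k:(x+.5)/k-.5+o
T=lambda x,y,z,ox=180,oy=110:onz(t,f(x,ox,6),f(y,oy,6),z)
eye=T(327,186,295); print("eye top",eye.round(1))
print("eye side",onz(s,f(125,150,3.5),f(74,155,3.5),295).round(1))
L=T(111,336,262);Rr=T(632,412,262);m=(L+Rr)/2;d=(L-Rr)/np.linalg.norm(L-Rr)
yaw=np.arctan2(-d[0],d[1]);print("posts",L.round(1),Rr.round(1),np.linalg.norm(L-Rr),"mid",m.round(1),"yaw",yaw)
# side posts
Ls=onz(s,f(127,150,3.5),f(240,155,3.5),262);Rs=onz(s,f(372,150,3.5),f(52,155,3.5),262);print("side posts",Ls.round(1),Rs.round(1))
xs=np.array([np.cos(yaw),np.sin(yaw),0]);ys=np.array([-np.sin(yaw),np.cos(yaw),0])
h=m+105*ys; e=eye-h;ex,ey=e@xs,e@ys
print("hinge",h.round(1),"eye rel",ex,ey,np.hypot(ex,ey),"a",np.arctan2(ex,-ey))
print("shut eye",(m-5*ys).round(1))
a=T(76,100,105,300,220);b=T(660,222,100,300,220);j=T(350,155,102,300,220)
print("pole",a.round(1),j.round(1),b.round(1),np.linalg.norm(b-a))
dd=(b-a)[:2]/np.linalg.norm((b-a)[:2]);print("poleyaw",np.arctan2(dd[1],dd[0]),"grip from start",a[:2]+130*dd,"from end",b[:2]-188*dd)
# subpixel: dark mask on cloud for sleeve / bright bar
P=cloud(t);g=t["color"].astype(int);Z=P[...,2]
roi=np.zeros(Z.shape,bool);roi[225:270,300:420]=1
sl=roi&(g.max(-1)<45)&(Z>92)&(Z<125);br=roi&(g.min(-1)>170)&(Z>80)&(Z<125)
print(sl.sum(),br.sum())
for mk,z in((sl,105),(br,100)):
    v,u=np.nonzero(mk);Q=np.array([onz(t,a,b,z)[:2] for a,b in zip(u,v)])
    c=Q.mean(0);_,_,V=np.linalg.svd(Q-c);dirr=V[0]*np.sign(-V[0][1]);pr=(Q-c)@dirr
    print("c",c,"yaw",np.arctan2(dirr[1],dirr[0]),"ends",c+pr.min()*dirr,c+pr.max()*dirr,np.ptp(pr))
E
```

```text
eye top [705.1 122.8 295. ]
eye side [709.1 118.9 295. ]
posts [631.1 225.5 262. ] [613.  -33.2 262. ] 259.3655436907671 mid [622.   96.1 262. ] yaw -0.0695849002151873
side posts [627.8 231.2 262. ] [609.8 -28.3 262. ]
hinge [629.3 200.9 262. ] eye rel 80.99493943212988 -72.61142357657401 108.77775070036628 a 0.8399219891446124
shut eye [621.7  91.1 262. ]
pole [ 472.4 -133.8  105. ] [ 455.1 -282.   102. ] [ 432.8 -448.5  100. ] 317.21403558578015
poleyaw -1.6959051558104958 grip from start [ 456.20020197 -262.81250686] from end [ 456.30319418 -261.99358546]
265 134
c [ 462.87067443 -208.91686278] yaw -1.7153769905097884 ends [ 473.81429185 -133.75288784] [ 441.59820581 -355.02241808] 223.60250716628542
c [ 442.6714397  -363.51316304] yaw -1.7087131723978481 ends [ 453.88127631 -282.74948293] [ 431.13103816 -446.65846941] 165.4802984753947
```

```bash
cat >> h.py <<'E'
def toolR(): 
    from rig import sensors
    s=sensors.state(); return s, R.from_euler("xyz",s["ee_rot"]), np.array(s["tool_pos"])
def plan(goal,yaw,n,roll=np.pi,pitch=0.0):
    "print n rows (m, rad in tool axes) to bring TCP from measured pose to goal (mm)/yaw"
    s,r0,p0=toolR(); r1=R.from_euler("xyz",[roll,pitch,yaw]); rv=(r0.inv()*r1).as_rotvec(); r=r0
    d=(np.array(goal)-p0)/n
    for i in range(n):
        print((r.inv().apply(d)/1000).round(4).tolist(), (rv/n).round(4).tolist()); r=r*R.from_rotvec(rv/n)
def st():
    s,r,p=toolR(); print("t",round(s["time"],2),"p",p.round(1),"rot",s["ee_rot"].round(4),"F",s["ft_force"].round(2),"M",s["moment"].round(3),"w",round(s["grip_width"],3),"q",s["qpos"].round(2))
E
python3 -c "
from h import *
plan([456.3,-262.5,200],1.437,8)"
```

```text
[0.0397, -0.0287, 0.0018] [-0.0002, -0.0001, -0.1294]
[0.043, -0.0233, 0.0018] [-0.0002, -0.0001, -0.1294]
[0.0457, -0.0176, 0.0017] [-0.0002, -0.0001, -0.1294]
[0.0476, -0.0115, 0.0017] [-0.0002, -0.0001, -0.1294]
[0.0487, -0.0053, 0.0017] [-0.0002, -0.0001, -0.1294]
[0.0489, 0.001, 0.0017] [-0.0002, -0.0001, -0.1294]
[0.0484, 0.0073, 0.0017] [-0.0002, -0.0001, -0.1294]
[0.047, 0.0135, 0.0017] [-0.0002, -0.0001, -0.1294]
```

```bash
python3 -m inch '[{"travel":[0.04,-0.029,0.002],"angular":[0,0,-0.13],"hand":1},{"travel":[0.043,-0.023,0.002],"angular":[0,0,-0.13],"hand":1},{"travel":[0.046,-0.018,0.002],"angular":[0,0,-0.13],"hand":1},{"travel":[0.048,-0.012,0.002],"angular":[0,0,-0.13],"hand":1}]'
python3 -c "
from h import *
plan([456.3,-262.5,200],1.437,5);st()"
```

```text
time: 0.6
tool_pos: [356.0, -427.6, 206.2]
ee_rot: [-3.141, -0.0, 0.926]
ft_force: [0.8, 0.1, 0.8]
grip_width: 0.999
[0.0385, -0.0038, 0.0013] [-0.0001, -0.0, -0.1022]
[0.0386, 0.0001, 0.0013] [-0.0001, -0.0, -0.1022]
[0.0384, 0.0041, 0.0013] [-0.0001, -0.0, -0.1022]
[0.0378, 0.008, 0.0012] [-0.0001, -0.0, -0.1022]
[0.0368, 0.0118, 0.0012] [-0.0001, -0.0, -0.1022]
t 0.6 p [ 356.  -427.6  206.2] rot [-3.1411e+00 -1.0000e-04  9.2590e-01] F [0.83 0.06 0.76] M [-0.013 -0.013  0.001] w 0.999 q [ 0.97  0.33 -0.19  1.83  0.07  0.98  0.11]
```

Tracks well.

```bash
python3 -m inch '[{"travel":[0.0385,-0.0038,0.001],"angular":[0,0,-0.102],"hand":1},{"travel":[0.0385,0,0.001],"angular":[0,0,-0.102],"hand":1},{"travel":[0.0385,0.004,0.001],"angular":[0,0,-0.102],"hand":1},{"travel":[0.038,0.008,0.001],"angular":[0,0,-0.102],"hand":1},{"travel":[0.037,0.012,0.001],"angular":[0,0,-0.102],"hand":1}]'
python3 -c "
from h import *
plan([456.3,-262.5,77],1.437,3);st()
t=cap('top','top1');crop(t,270,190,430,290,5,'t1');t=cap('side','side1');crop(t,250,80,450,270,3,'s1')"
```

```text
time: 1.23
tool_pos: [457.3, -263.3, 201.5]
ee_rot: [-3.142, 0.0, 1.435]
ft_force: [1.2, 0.0, 0.2]
grip_width: 1.003
[0.0002, -0.0004, 0.0415] [-0.0, 0.0001, -0.0006]
[0.0002, -0.0004, 0.0415] [-0.0, 0.0001, -0.0006]
[0.0002, -0.0004, 0.0415] [-0.0, 0.0001, -0.0006]
t 1.23 p [ 457.3 -263.3  201.5] rot [-3.1415e+00  3.0000e-04  1.4352e+00] F [1.17 0.03 0.22] M [-0.052 -0.124 -0.008] w 1.003 q [ 0.77  0.31 -0.37  1.9   0.13  0.96  0.2 ]
```

View pics/s1.png

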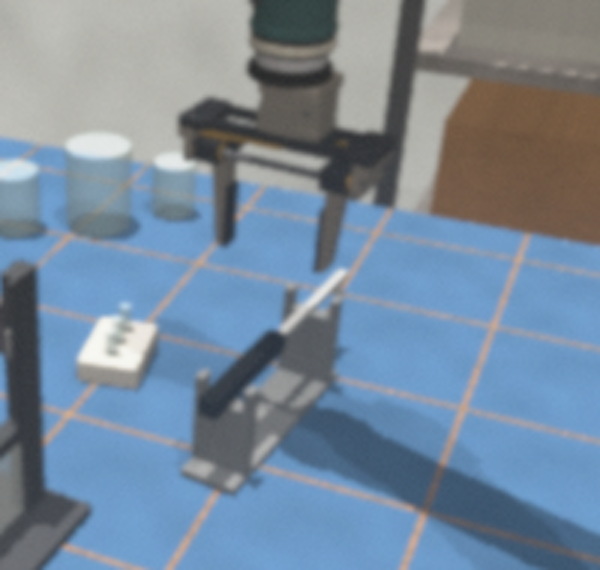

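The jaws (fingertips near (223,243) and (325,268) in the crop) straddle the pole's line, crosswise to it. Next: descend and close.

```bash
python3 -m inch '[{"travel":[0,-0.001,0.045],"angular":[0,0,0],"hand":1},{"travel":[0,0,0.045],"angular":[0,0,0],"hand":1},{"travel":[0,0,0.0355],"angular":[0,0,0],"hand":1},{"travel":[0,0,0],"angular":[0,0,0],"hand":1}]'
python3 -m inch '[{"travel":[0,0,0],"angular":[0,0,0],"hand":0.2},{"travel":[0,0,0],"angular":[0,0,0],"hand":-0.2},{"travel":[0,0,0],"angular":[0,0,0],"hand":-0.4},{"travel":[0,0,0],"angular":[0,0,0],"hand":-0.6},{"travel":[0,0,0],"angular":[0,0,0],"hand":-1}]'
python3 -m inch '[{"travel":[0,0,0],"angular":[0,0,0],"hand":-1},{"travel":[0,0,0],"angular":[0,0,0],"hand":-1},{"travel":[0,0,0],"angular":[0,0,0],"hand":-1},{"travel":[0,0,0],"angular":[0,0,0],"hand":-1}]'
python3 -c "
from h import *
st()"
```

```text
time: 1.82
tool_pos: [453.5, -263.8, 73.7]
ee_rot: [-3.136, -0.002, 1.431]
ft_force: [-0.4, 0.5, -0.4]
grip_width: 0.995
time: 2.45
tool_pos: [455.8, -264.2, 76.3]
ee_rot: [3.141, 0.0, 1.432]
ft_force: [0.1, -0.5, 0.4]
grip_width: 0.48
time: 2.95
tool_pos: [455.8, -264.1, 76.1]
ee_rot: [3.141, 0.0, 1.432]
ft_force: [1.5, -0.4, -0.6]
grip_width: 0.216
t 2.95 p [ 455.8 -264.1   76.1] rot [3.1415 0.     1.4317] F [ 1.49 -0.35 -0.55] M [-0.064 -0.167 -0.06 ] w 0.216 q [ 0.72  0.48 -0.32  1.99  0.23  0.7   0.12]
```

```bash
python3 -m inch '[{"travel":[0,0,-0.02],"angular":[0,0,0],"hand":-1},{"travel":[0,0,-0.04],"angular":[0,0,0],"hand":-1},{"travel":[0,0,-0.06],"angular":[0,0,0],"hand":-1},{"travel":[0,0,-0.06],"angular":[0,0,0],"hand":-1},{"travel":[0,0,-0.06],"angular":[0,0,0],"hand":-1}]'
python3 -c "
from h import *
st()
# hover 1: turn 
plan([490,-60,331],3.07-0.6,7)
t=cap('top','top2');crop(t,270,190,430,290,5,'t2');t=cap('side','side2');crop(t,250,80,450,270,3,'s2')"
```

```text
time: 3.58
tool_pos: [455.1, -263.8, 317.7]
ee_rot: [-3.141, -0.0, 1.432]
ft_force: [0.3, -0.2, -1.8]
grip_width: 0.221
t 3.58 p [ 455.1 -263.8  317.7] rot [-3.1409e+00 -1.0000e-04  1.4318e+00] F [ 0.35 -0.16 -1.84] M [-0.156 -0.23  -0.024] w 0.221 q [ 0.8   0.19 -0.39  1.76  0.08  1.21  0.25]
[0.0295, 0.0009, -0.0019] [-0.0001, -0.0001, -0.1483]
[0.0291, 0.0053, -0.0019] [-0.0001, -0.0001, -0.1483]
[0.028, 0.0095, -0.0019] [-0.0001, -0.0001, -0.1483]
[0.0263, 0.0135, -0.0019] [-0.0001, -0.0001, -0.1483]
[0.024, 0.0173, -0.0019] [-0.0001, -0.0001, -0.1483]
[0.0212, 0.0206, -0.0019] [-0.0001, -0.0001, -0.1483]
[0.0179, 0.0235, -0.0019] [-0.0001, -0.0001, -0.1483]
```

View pics/s2.png

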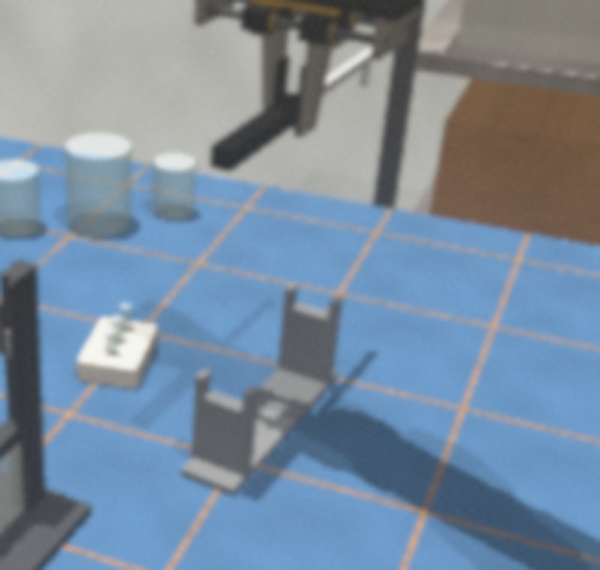

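View pics/t2.png

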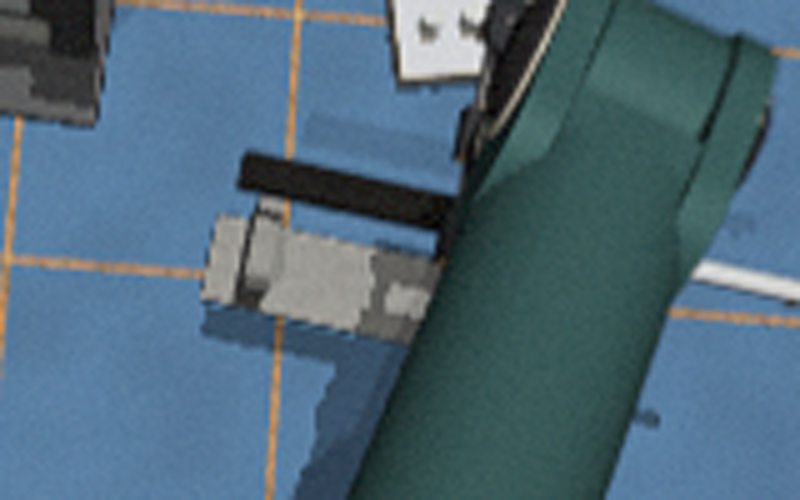

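Pole is held level and free of the rest. Swing toward the hatch.

```bash
python3 -m inch '[{"travel":[0.0295,0.001,-0.003],"angular":[0,0,-0.148],"hand":-1},{"travel":[0.029,0.005,-0.003],"angular":[0,0,-0.148],"hand":-1},{"travel":[0.028,0.0095,-0.003],"angular":[0,0,-0.148],"hand":-1},{"travel":[0.026,0.0135,-0.003],"angular":[0,0,-0.148],"hand":-1},{"travel":[0.024,0.017,-0.002],"angular":[0,0,-0.148],"hand":-1}]'
python3 -c "
from h import *
st()
plan([520,120,334],3.07,10)"
```

```text
time: 4.3
tool_pos: [479.8, -117.9, 328.8]
ee_rot: [-3.14, -0.002, 2.177]
ft_force: [0.3, -0.1, -1.3]
grip_width: 0.215
t 4.3 p [ 479.8 -117.9  328.8] rot [-3.1402e+00 -1.5000e-03  2.1766e+00] F [ 0.29 -0.07 -1.26] M [ 0.031 -0.13   0.013] w 0.215 q [ 0.69  0.14 -0.57  1.8   0.08  1.22  0.7 ]
[0.0173, 0.0169, -0.0005] [-0.0001, -0.0002, -0.0893]
[0.0157, 0.0183, -0.0005] [-0.0001, -0.0002, -0.0893]
[0.014, 0.0197, -0.0005] [-0.0001, -0.0002, -0.0893]
[0.0122, 0.0208, -0.0005] [-0.0001, -0.0002, -0.0893]
[0.0103, 0.0218, -0.0005] [-0.0001, -0.0002, -0.0893]
[0.0083, 0.0227, -0.0005] [-0.0001, -0.0002, -0.0893]
[0.0062, 0.0233, -0.0005] [-0.0001, -0.0002, -0.0893]
[0.0041, 0.0238, -0.0005] [-0.0001, -0.0002, -0.0893]
[0.002, 0.024, -0.0005] [-0.0001, -0.0002, -0.0893]
[-0.0002, 0.0241, -0.0005] [-0.0001, -0.0002, -0.0893]
```

```bash
python3 -m inch '[{"travel":[0.017,0.017,0],"angular":[0,0,-0.09],"hand":-1},{"travel":[0.0155,0.018,-0.001],"angular":[0,0,-0.09],"hand":-1},{"travel":[0.014,0.02,-0.001],"angular":[0,0,-0.09],"hand":-1},{"travel":[0.012,0.021,-0.001],"angular":[0,0,-0.09],"hand":-1},{"travel":[0.01,0.022,0],"angular":[0,0,-0.09],"hand":-1}]'
python3 -m inch '[{"travel":[0.008,0.0225,0],"angular":[0,0,-0.09],"hand":-1},{"travel":[0.006,0.023,0],"angular":[0,0,-0.09],"hand":-1},{"travel":[0.004,0.024,0],"angular":[0,0,-0.09],"hand":-1},{"travel":[0.002,0.024,0],"angular":[0,0,-0.085],"hand":-1},{"travel":[0,0.024,0],"angular":[0,0,-0.085],"hand":-1}]'
python3 -c "
from h import *
st()
t=cap('top','top3');crop(t,180,100,330,220,5,'t3');t=cap('side','side3');crop(t,130,100,330,290,4,'s3')"
```

```text
time: 4.92
tool_pos: [502.1, 1.1, 332.9]
ee_rot: [-3.141, -0.0, 2.627]
ft_force: [-0.6, -0.5, -1.7]
grip_width: 0.219
time: 5.55
tool_pos: [522.7, 119.6, 333.0]
ee_rot: [3.142, -0.0, 3.067]
ft_force: [0.0, -0.2, -1.7]
grip_width: 0.217
t 5.55 p [522.7 119.6 333. ] rot [ 3.1415 -0.      3.0672] F [ 0.03 -0.18 -1.7 ] M [ 0.054 -0.214 -0.001] w 0.217 q [ 0.4   0.28 -0.82  1.69  0.21  1.26  1.02]
```

View pics/s3.png

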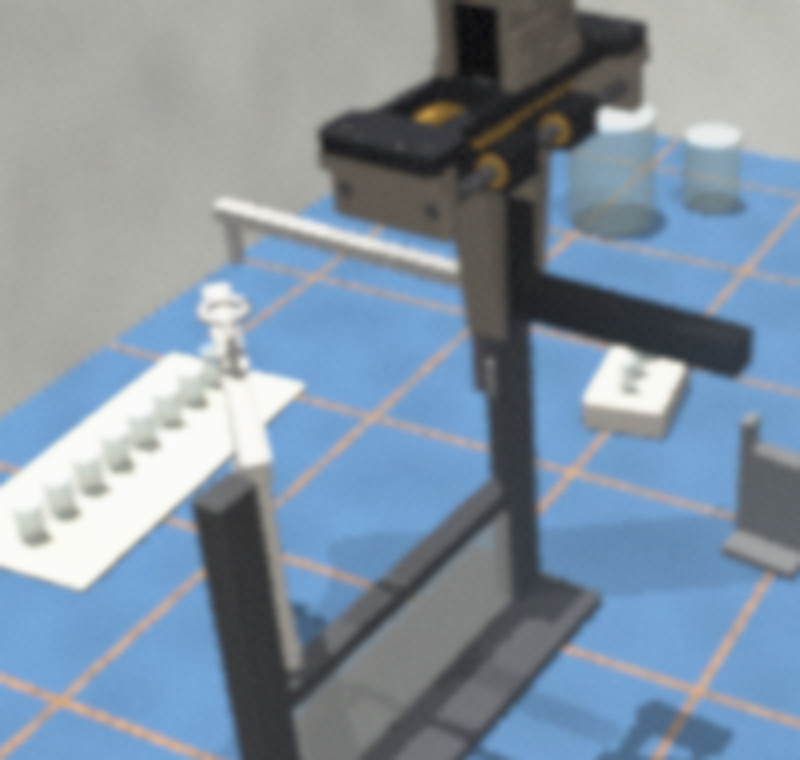

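View pics/t3.png

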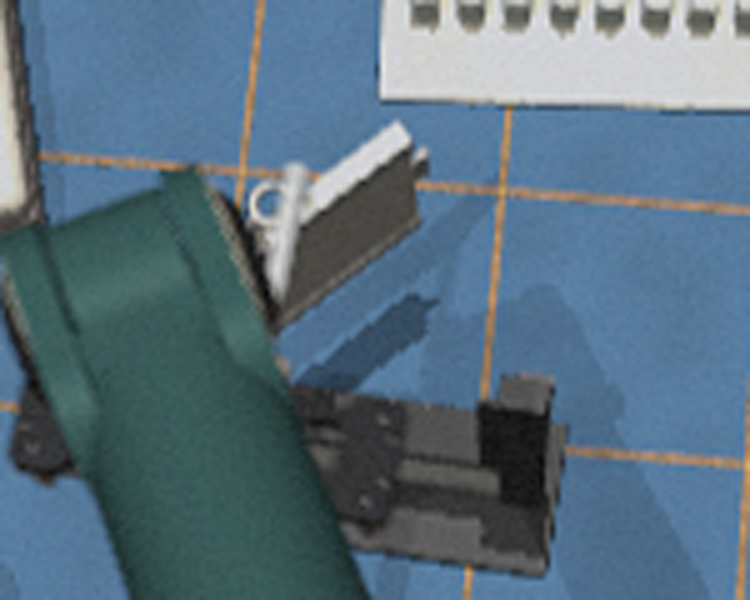

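```bash
python3 - <<'E'
from h import *
t=load("top3");s=load("side3")
f=lambda x,o,k:(x+.5)/k-.5+o
print("bar end", onz(t,f(296,180,5),f(165,100,5),357), onz(t,f(282,180,5),f(280,100,5),357))
print("ring",onz(t,f(270,180,5),f(202,100,5),295))
print("side tip on z=320", onz(s,f(236,130,4),f(260,100,4),320),"ring side",onz(s,f(222,130,4),f(307,100,4),295))
print("side bar end z352",onz(s,f(217,130,4),f(206,100,4),356))
# expected projections
T=np.array([522.7,119.6,333]);h=3.0672-np.pi;d=np.array([np.cos(h),np.sin(h),0])
tip=T+178.4*d+[0,0,19-32]
for c,n,ox,oy,k in((t,'top',180,100,5),(s,'side',130,100,4)):
    for nm,P in(("tip",tip),("pin top",tip+[0,0,32]),("barend",T+186.4*d+[0,0,24]),("ring",[705.5,122.5,295])):
        p=proj(c,P);print(n,nm,(p[0]-ox+.5)*k-.5,(p[1]-oy+.5)*k-.5)
E
```

```text
bar end [706.25726739 103.19021921 357.        ] [638.96639532 104.04957702 357.        ]
ring [706.76691978 124.40571044 295.        ]
side tip on z=320 [703.14933028 109.15910134 320.        ] ring side [707.90342206 121.3378161  295.        ]
side bar end z352 [704.37424665 116.28403487 356.        ]
top tip 295.687744353725 198.59396661368817
top pin top 290.1921216308359 177.52146293575944
top barend 291.8403519067232 160.71714376938598
top ring 273.0296061919749 204.29667117514296
side tip 242.7803994985794 258.77303224825243
side pin top 234.8857480455364 206.75008318701373
side barend 222.45984150938625 195.36088046119028
side ring 224.187259465524 308.8033282445215
```

```bash
python3 - <<'E'
from h import *
t=load("top3");t0=load("top0")
b=t["color"].min(-1).astype(float)
# bar: bright profile per row in crop rows 133..157
for v in range(131,158,2): print(v, b[v,228:248].astype(int))
print()
b0=t0["color"].min(-1)
print(b0[132:150,224:246])
E
```

```text
131 [ 87 127  90  89  90  88  92  86  86  85  84  82  84  86  88  88  84  81
  82  77]
133 [ 97 121 121 125 125 106 105 106 118 162 188 190 162 120  83  83  78  91
 128 178]
135 [ 90 116 114 119 123 119 128 106 128 167 194 192 168 135  94 118 185 212
 210 210]
137 [110  85  94 168 181 181 151 150 193 197 210 188 158 149 181 212 210 210
 210 213]
139 [124  68 207 152  72  76  82 119 154 195 202 168 144 144 190 208 211 211
 187 110]
141 [ 96  89 206 128  79  84  77 133 180 210 189 174 176 176 191 188 178 112
  62  55]
143 [ 45  79 171 195 165 148 152 172 195 207 184 158 183 168 109  58  63  65
  66  62]
145 [ 26  82  80  80 105 150 161 182 201 198 170 128  56  57  71  65  67  65
  67  68]
147 [ 37  27  30  93 111 187 207 204 210 188 158 105  64  68  68  71  66  62
  65  66]
149 [ 59  30  23  79 117 137 172 185 210 175 137  64  66  65  67  68  71  69
  70  67]
151 [ 96  46  26  38  30 121 165 201 196 164 122  68  65  69  69  66  68  66
  67  70]
153 [105  77  34  22  49 137 183 214 186 148  83  70  65  68  69  67  69  67
  65  70]
155 [101 104  75  32  14 103 168 199 173 127  66  64  68
[... 1093 characters left out ...]
1  98 126 174 188 127 207 193
  167 110  53  52]
 [ 81  82 115  87  83  96 170 190 159 142 140 141 169 192 135 114 206 171
  104  57  62  63]
 [ 87  77 121  91 103 146 132 132 178 185 183 181 190 148  88 110 156 106
   51  60  62  63]
 [ 82  76 115  97 116 155 105  84 106 150 150 149 167 144 114  71  48  57
   59  63  63  62]
 [ 82  76 101  84  98 116  70 102 104 177 174 176 200 178 111  56  54  66
   65  62  63  68]
 [ 82  73  98 113 160  63  51 105 104 186 210 192 175 115  61  63  63  59
   65  65  65  61]
 [ 79  85 148 174 212 108  49 100 115 127 186 116  52  56  60  68  67  64
   70  67  70  66]
 [109 157 206 209 208 174  89 122 129 115 110  59  53  56  63  66  68  71
   65  63  68  66]]
```

```bash
python3 - <<'E'
from h import *
t=load("top3")
a=onz(t,238.7,132.3,357);b=onz(t,235,153,357);r=onz(t,234.1,140.2,295)
d=(a-b)/np.linalg.norm(a-b);print("end",a.round(1),"head",np.arctan2(d[1],d[0]),"ring",r.round(1))
h=3.067-np.pi;d2=np.array([np.cos(h),np.sin(h),0]); tip=a-8*d2; print("tip",tip.round(1),"move",(r-tip)[:2].round(1))
E
```

```text
end [707.1 103.6 357. ] head -0.06552751673097341 ring [706.3 122.9 295. ]
tip [699.1 104.2 357. ] move [ 7.1 18.7]
```

```bash
python3 -m inch '[{"travel":[-0.0055,0.019,0],"angular":[0,0,0],"hand":-1},{"travel":[0,0,0.016],"angular":[0,0,0],"hand":-1},{"travel":[0,0,0],"angular":[0,0,0],"hand":-1}]'
python3 -c "
from h import *
st()
t=cap('top','top4');crop(t,210,115,270,165,12,'t4');t=cap('side','side4');crop(t,160,120,260,200,8,'s4')"
```

```text
time: 6.02
tool_pos: [528.4, 135.0, 315.0]
ee_rot: [-3.14, -0.004, 3.061]
ft_force: [-1.4, 1.0, -1.7]
grip_width: 0.212
t 6.03 p [528.4 135.  315. ] rot [-3.1397 -0.0035  3.0612] F [-1.45  0.98 -1.69] M [ 0.042 -0.104  0.052] w 0.212 q [ 0.35  0.31 -0.82  1.7   0.24  1.24  0.97]
```

View pics/s4.png

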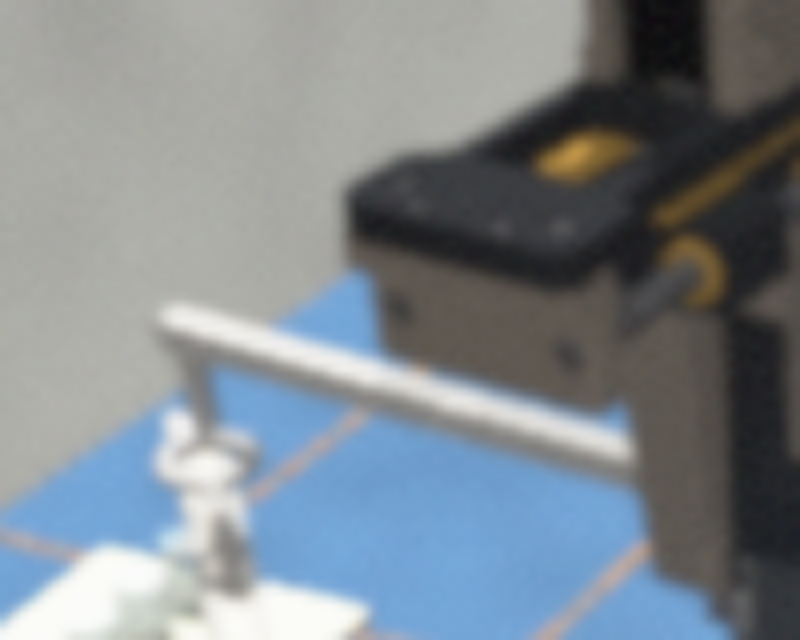

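View pics/t4.png

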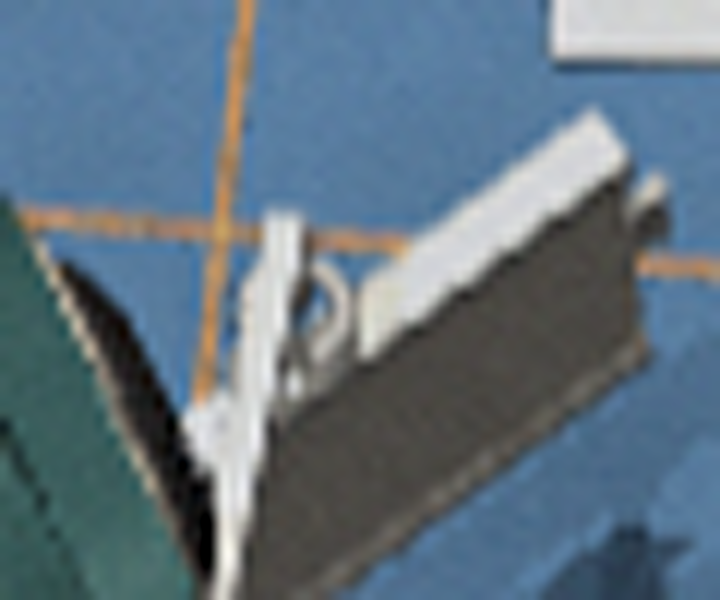

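```bash
python3 -m inch '[{"travel":[0,0,0],"angular":[0,0,0],"hand":-1},{"travel":[0,0,0],"angular":[0,0,0],"hand":-1}]'
python3 -c "
from h import *
st()
t=cap('top','top5');crop(t,210,115,270,165,12,'t5');t=cap('side','side5');crop(t,160,120,260,200,8,'s5')
print(load('top5')['color'].min(-1)[128:160:2,222:246])"
```

```text
time: 6.38
tool_pos: [529.6, 136.2, 317.4]
ee_rot: [-3.141, 0.001, 3.061]
ft_force: [0.2, -0.1, -2.1]
grip_width: 0.211
t 6.38 p [529.6 136.2 317.4] rot [-3.1415e+00  7.0000e-04  3.0612e+00] F [ 0.23 -0.08 -2.09] M [ 0.041 -0.148 -0.004] w 0.211 q [ 0.35  0.31 -0.82  1.69  0.24  1.24  0.97]
[[ 86  87  84  84  87  82 104  95  90  90  87  90  85  93  89  86  87  87
   85  84  86  88  82  85]
 [ 85  88  88  88  91  84  96 110  87  82  80  87  86  89  89  86  87  85
   85  85  85  83  84  81]
 [106  97  91  92  92  91  86 111  85  84 198 192 177  83  84  87  82  85
   79  87  85  85  85  83]
 [109 112 119  98 107 102  98  99 104 165 209 214 200  82 119 120 128 121
  127 125 130 133 126 160]
 [ 85  85  88  86  82 124 106  85  75 211 213 218  99 135 139 112  76  93
   93 101 145 158 208 215]
 [ 88  87  84  85  81 109 109  76 150 211 214 220  62  56 114 167 160  87
  164 189 198 209 211 211]
 [ 91  89  85  88  76  83 107  90 210 211 215 143  78  80 113 103 182 146
  193 198 194 213 214 195]
 [ 88  86  85  85 104  87  97  75 211 210 221  76  91 105 129 158 171 110
  200 202 170 114  56  58]
 [ 75  87  89  81 121  91 103 177 211 212 202 100  98  94 164 145  89  93
  161 110  59  61  67  68]
 [ 38  91  86  77 102  80  94 211 213 218 110 175 187 116 121  99 107  64
   59  65  61  67  63  66]
 [ 15  43  86  95 149 178 206 208 214 217  80 130 116  83  55  63  62  64
   65  66  69  65  68  72]
 [ 25  28  62 221 216 211 209 211 215 156  95  85  55  62  64  68  68  64
   68  70  70  67  69  67]
 [ 26  29  18  81 216 192 205 214 219  72  54  62  67  71  65  68  68  67
   66  69  66  66  65  67]
 [ 60  31  16  10  92 183 210 216 207  74  65  67  66  66  64  71  68  68
   68  65  66  66  69  66]
 [108  62  29  17   0 184 217 217 120  60  67  64  68  68  71  71  66  67
   70  71  67  67  67  81]
 [ 65 127  55  17   5  98 198 215  63  68  68  69  70  68  68  68  66  69
   69  68  79  87  85  66]]
```

View pics/t5.png

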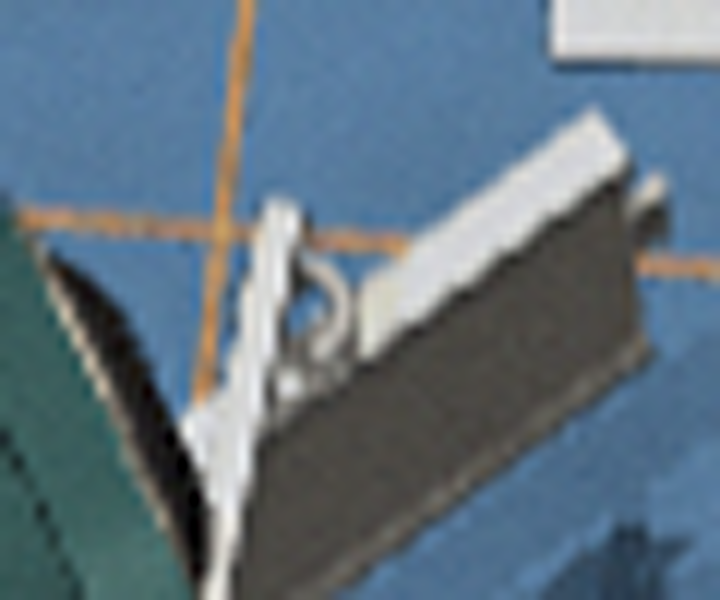

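View pics/s5.png

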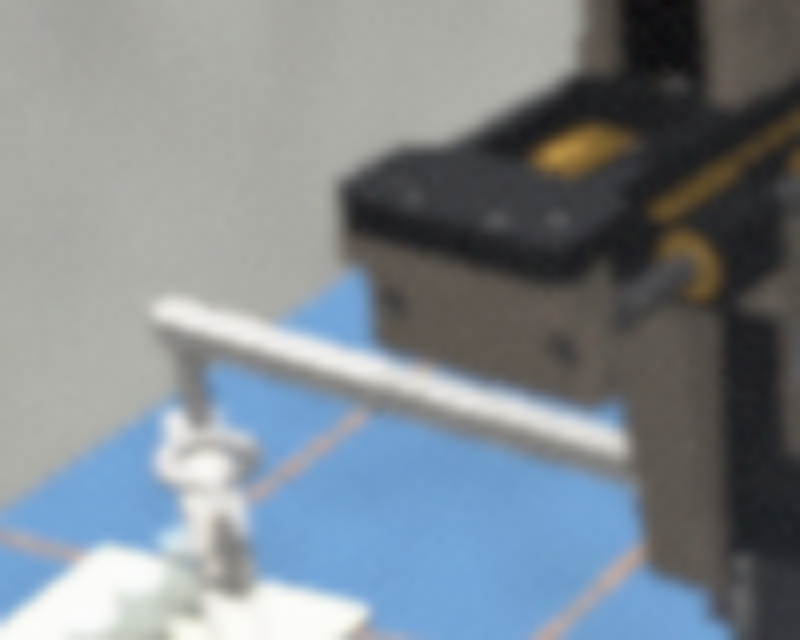

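```bash
python3 - <<'E'
from h import *
t=load("top5");s=load("side5")
za=317.4+19
a=onz(t,233.1,131.6,za+5);b=onz(t,228.3,156,za+5);r=onz(t,234.1,140.2,295)
d=(a-b)/np.linalg.norm(a-b);print("end",a.round(1),"head",np.arctan2(d[1],d[0]),"ring",r.round(1),"tip",(a-8*d).round(1),"move",(r-a+8*d)[:2].round(1))
h=3.061-np.pi;d2=np.array([np.cos(h),np.sin(h),0]);print("kin tip",np.array([529.6,136.2,0])+178.4*d2)
f=lambda x,o,k:(x+.5)/k-.5+o
# side: pin where it meets ring, px
print("side pin low",onz(s,f(200,160,8),f(415,120,8),za-30).round(1),"pin top",onz(s,f(191,160,8),f(358,120,8),za-5).round(1),"ring",onz(s,f(208,160,8),f(452,120,8),295).round(1))
E
```

```text
end [714.1 121.6 341.4] head -0.0793095497873235 ring [706.3 122.9 295. ] tip [706.1 122.2 341.4] move [0.1 0.7]
kin tip [707.42094384 121.83782986   0.        ]
side pin low [709.  119.4 306.4] pin top [699.4 130.  331.4] ring [707.9 119.7 295. ]
```

```bash
python3 -m inch '[{"travel":[0,0.0005,0.006],"angular":[0,0,0],"hand":-1},{"travel":[0,0,0.006],"angular":[0,0,0],"hand":-1},{"travel":[0,0,0],"angular":[0,0,0],"hand":-1}]'
python3 -c "
from h import *
st()"
```

```text
time: 6.85
tool_pos: [529.1, 136.8, 304.2]
ee_rot: [-3.141, -0.001, 3.062]
ft_force: [0.6, -0.0, -2.3]
grip_width: 0.214
t 6.85 p [529.1 136.8 304.2] rot [-3.1412e+00 -1.4000e-03  3.0618e+00] F [ 0.6  -0.01 -2.26] M [ 0.097 -0.135  0.025] w 0.214 q [ 0.35  0.32 -0.82  1.71  0.25  1.22  0.96]
```

```bash
python3 -m inch '[{"travel":[0,0,0.006],"angular":[0,0,0],"hand":-1},{"travel":[0,0,0.006],"angular":[0,0,0],"hand":-1},{"travel":[0,0,0.004],"angular":[0,0,0],"hand":-1},{"travel":[0,0,0],"angular":[0,0,0],"hand":-1}]'
python3 -c "
from h import *
st()
t=cap('top','top6');crop(t,210,115,270,165,12,'t6');t=cap('side','side6');crop(t,160,120,260,200,8,'s6')"
```

```text
time: 7.35
tool_pos: [529.3, 136.9, 288.7]
ee_rot: [-3.141, -0.001, 3.062]
ft_force: [0.2, 1.4, -2.0]
grip_width: 0.213
t 7.35 p [529.3 136.9 288.7] rot [-3.1414e+00 -7.0000e-04  3.0618e+00] F [ 0.17  1.37 -1.99] M [ 0.04  -0.204 -0.06 ] w 0.213 q [ 0.34  0.34 -0.81  1.73  0.26  1.19  0.95]
```

View pics/s6.png

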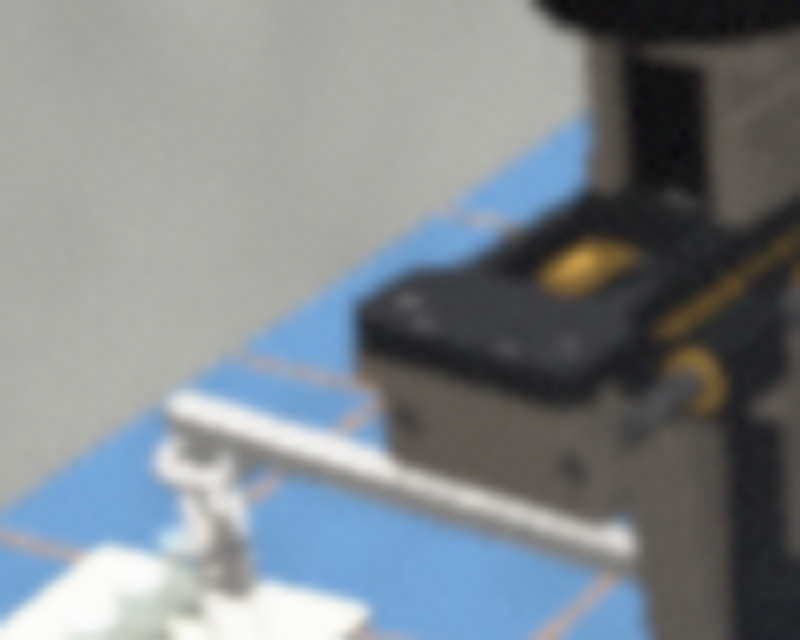

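View pics/t6.png

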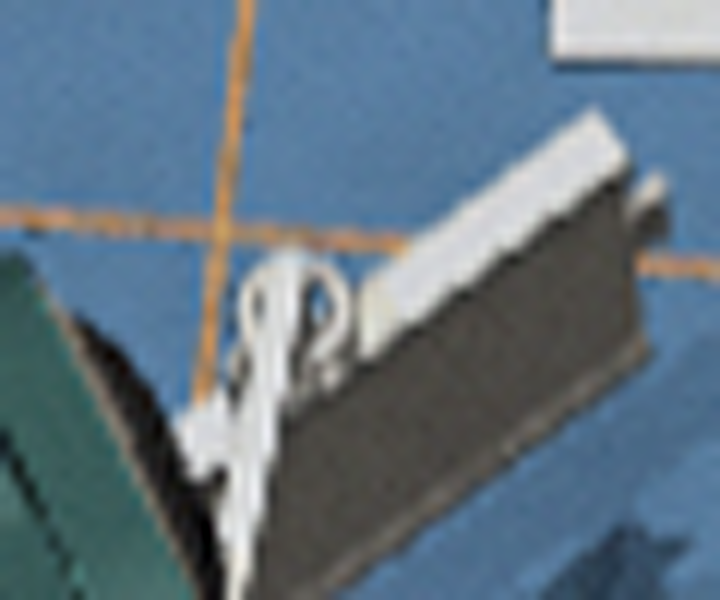

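```bash
cat >> h.py <<'E'
H=np.array([629.3,200.9]);YS=-0.07
def rot(v): c,s=np.cos(YS),np.sin(YS); return np.array([c*v[0]-s*v[1],s*v[0]+c*v[1]])
def eyeat(a): return H+110*rot([np.sin(a),-np.cos(a)])
def pinat(a,lead=5): return eyeat(a)+lead*rot([-np.cos(a),-np.sin(a)])
def tipxy():
    s,r,p=toolR(); h=s["ee_rot"][2]-np.pi; return p[:2]+178.4*np.array([np.cos(h),np.sin(h)])
def pathrows(al,lead=5):
    s,r,p=toolR(); q=tipxy()
    for a in al:
        n=pinat(a,lead); d=r.inv().apply([*(n-q),0])/1000; print(round(a,3),d.round(4)[:2]); q=n
def ang():
    # angle if the pin presses the ring's closing side
    t=tipxy(); from scipy.optimize import minimize_scalar
    m=minimize_scalar(lambda a:np.sum((pinat(a)-t)**2),bounds=(-.3,1.2),method="bounded"); print("a est",round(m.x,3),"miss",round(m.fun**.5,2),"tip",t.round(1))
E
python3 -c "
from h import *
ang(); print(eyeat(.84)); pathrows([.84,.8,.75,.7,.65,.6,.55,.5,.45])"
```

```text
a est 0.901 miss 0.29 tip [707.4 122.9]
[705.87487625 121.92982634]
0.84 [ 0.0047 -0.0048]
0.8 [ 0.0031 -0.0031]
0.75 [ 0.0041 -0.0037]
0.7 [ 0.0042 -0.0035]
0.65 [ 0.0044 -0.0033]
0.6 [ 0.0046 -0.0031]
0.55 [ 0.0047 -0.0028]
0.5 [ 0.0049 -0.0026]
0.45 [ 0.005  -0.0023]
```

```bash
python3 -m inch '[{"travel":[0.002,-0.002,0.002],"angular":[0,0,0],"hand":-1},{"travel":[0.003,-0.003,0],"angular":[0,0,0],"hand":-1},{"travel":[0.003,-0.003,0],"angular":[0,0,0],"hand":-1},{"travel":[0.004,-0.0035,0],"angular":[0,0,0],"hand":-1},{"travel":[0.004,-0.0035,0],"angular":[0,0,0],"hand":-1}]'
python3 -c "
from h import *
st();ang();pathrows([.7,.65,.6,.55,.5,.45])
t=cap('top','top7');crop(t,180,115,300,205,6,'t7')"
```

```text
time: 8.07
tool_pos: [512.1, 123.4, 287.2]
ee_rot: [3.141, 0.0, 3.062]
ft_force: [1.4, 1.9, -1.9]
grip_width: 0.214
t 8.07 p [512.1 123.4 287.2] rot [3.1413e+00 3.0000e-04 3.0622e+00] F [ 1.39  1.88 -1.9 ] M [ 0.465 -0.436  0.3  ] w 0.214 q [ 0.38  0.3  -0.82  1.78  0.23  1.17  0.98]
a est 0.7 miss 0.23 tip [689.9 109.2]
0.7 [-0.0002 -0.0002]
0.65 [ 0.0044 -0.0033]
0.6 [ 0.0046 -0.0031]
0.55 [ 0.0047 -0.0028]
0.5 [ 0.0049 -0.0026]
0.45 [ 0.005  -0.0023]
```

View pics/t7.png

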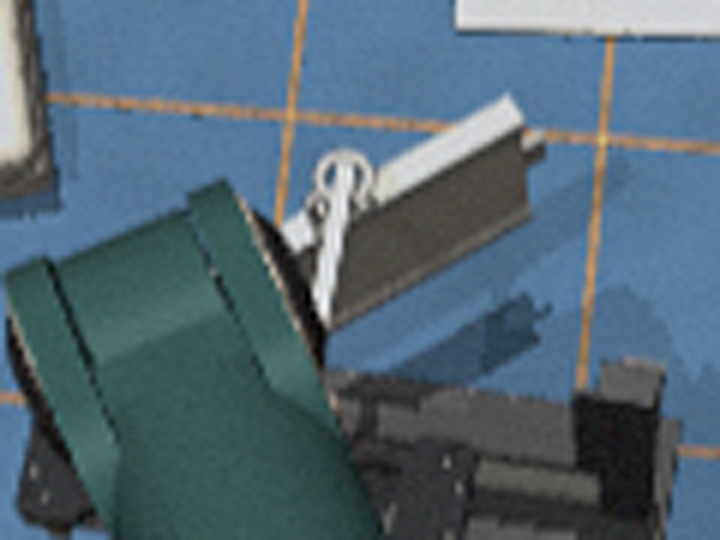

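The ring (345,178) has moved with the bar end and the hatch is closing, at about 2 N. Continuing along the arc.

```bash
python3 -m inch '[{"travel":[0.0044,-0.0035,0],"angular":[0,0,0],"hand":-1},{"travel":[0.0046,-0.0031,0],"angular":[0,0,0],"hand":-1},{"travel":[0.0047,-0.0028,0],"angular":[0,0,0],"hand":-1},{"travel":[0.0049,-0.0026,0],"angular":[0,0,0],"hand":-1},{"travel":[0.005,-0.0023,0],"angular":[0,0,0],"hand":-1}]'
python3 -c "
from h import *
st();ang();pathrows([.45,.4,.35,.3,.25,.2,.15,.1])"
```

```text
time: 8.75
tool_pos: [487.3, 110.9, 287.1]
ee_rot: [3.142, 0.0, 3.062]
ft_force: [2.1, 1.8, -1.0]
grip_width: 0.216
t 8.75 p [487.3 110.9 287.1] rot [3.1415e+00 2.0000e-04 3.0618e+00] F [ 2.07  1.75 -0.98] M [ 0.441 -0.549  0.327] w 0.216 q [ 0.43  0.24 -0.83  1.84  0.19  1.15  1.03]
a est 0.447 miss 0.07 tip [665.2  96.7]
0.45 [-0.0003  0.0002]
0.4 [ 0.0051 -0.0021]
0.35 [ 0.0052 -0.0018]
0.3 [ 0.0053 -0.0016]
0.25 [ 0.0053 -0.0013]
0.2 [ 0.0054 -0.001 ]
0.15 [ 0.0055 -0.0008]
0.1 [ 0.0055 -0.0005]
```

```bash
python3 -m inch '[{"travel":[0.005,-0.002,0],"angular":[0,0,0],"hand":-1},{"travel":[0.005,-0.0018,0],"angular":[0,0,0],"hand":-1},{"travel":[0.005,-0.0015,0],"angular":[0,0,0],"hand":-1},{"travel":[0.005,-0.0012,0],"angular":[0,0,0],"hand":-1},{"travel":[0.004,-0.001,0],"angular":[0,0,0],"hand":-1}]'
python3 -c "
from h import *
st();ang();pathrows([.2,.15,.1,.05])
t=cap('top','top8');crop(t,180,115,300,205,6,'t8');t=cap('side','side8');crop(t,140,120,300,260,5,'s8')"
```

```text
time: 9.38
tool_pos: [462.8, 105.3, 287.1]
ee_rot: [-3.141, 0.0, 3.062]
ft_force: [2.2, 1.7, -1.8]
grip_width: 0.215
t 9.38 p [462.8 105.3 287.1] rot [-3.1414e+00  1.0000e-04  3.0616e+00] F [ 2.22  1.74 -1.76] M [ 0.388 -0.656  0.288] w 0.215 q [ 0.47  0.18 -0.84  1.89  0.15  1.13  1.06]
a est 0.219 miss 0.34 tip [640.7  91. ]
0.2 [ 0.0021 -0.    ]
0.15 [ 0.0055 -0.0008]
0.1 [ 0.0055 -0.0005]
0.05 [ 0.0055 -0.0002]
```

View pics/t8.png

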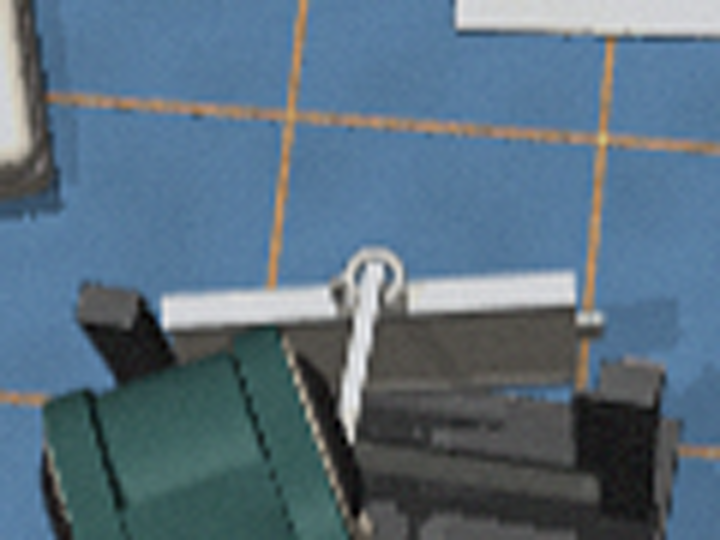

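View pics/s8.png

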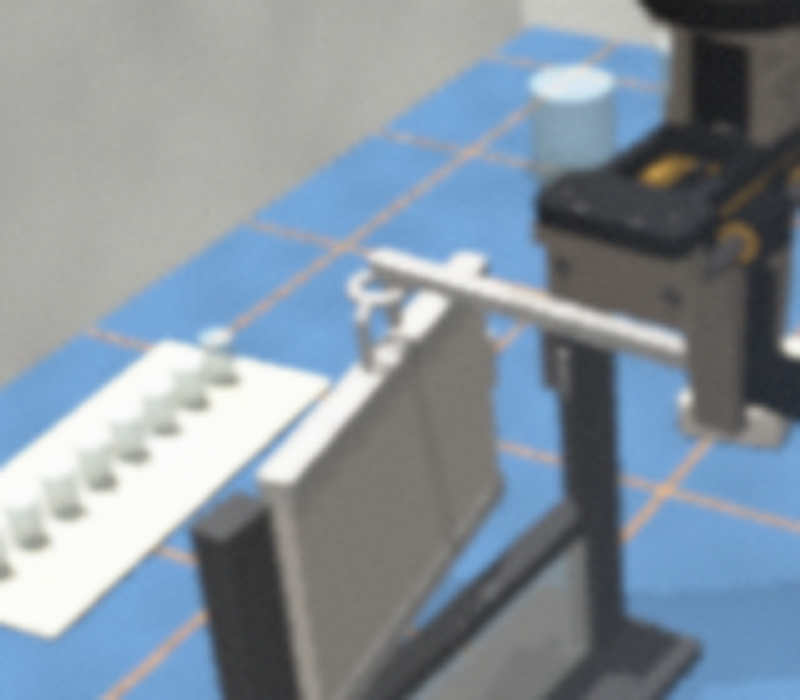

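```bash
python3 -m inch '[{"travel":[0.003,0.0007,0],"angular":[0,0,0],"hand":-1},{"travel":[0.0035,0.0007,0],"angular":[0,0,0],"hand":-1},{"travel":[0.0035,0,0],"angular":[0,0,0],"hand":-1},{"travel":[0.003,0,0],"angular":[0,0,0],"hand":-1}]'
python3 -c "
from h import *
st();ang();pathrows([.1,.05,0])"
```

```text
time: 9.98
tool_pos: [450.1, 107.5, 287.0]
ee_rot: [-3.141, -0.0, 3.061]
ft_force: [1.8, -0.5, -1.9]
grip_width: 0.212
t 9.97 p [450.1 107.5 287. ] rot [-3.1411e+00 -1.0000e-04  3.0611e+00] F [ 1.83 -0.52 -1.91] M [-0.252 -0.596 -0.225] w 0.212 q [ 0.48  0.16 -0.85  1.91  0.13  1.13  1.07]
a est 0.102 miss 2.32 tip [627.9  93.1]
0.1 [ 0.0001 -0.0023]
0.05 [ 0.0055 -0.0002]
0 [0.0055 0.0001]
```

Lateral force is gone. Now smaller steps toward the catch.

```bash
python3 -m inch '[{"travel":[0.002,0,0],"angular":[0,0,0],"hand":-1},{"travel":[0.002,0,0],"angular":[0,0,0],"hand":-1},{"travel":[0.001,0,0],"angular":[0,0,0],"hand":-1}]'
python3 -m inch '[{"travel":[0.001,0,0],"angular":[0,0,0],"hand":-1},{"travel":[0.001,0,0],"angular":[0,0,0],"hand":-1}]'
python3 -c "
from h import *
st();ang()"
```

```text
time: 10.35
tool_pos: [445.2, 108.1, 287.1]
ee_rot: [-3.141, -0.0, 3.061]
ft_force: [1.5, -1.3, -1.4]
grip_width: 0.215
time: 10.6
tool_pos: [443.6, 108.3, 287.1]
ee_rot: [3.141, 0.001, 3.062]
ft_force: [3.3, -1.5, -1.7]
grip_width: 0.215
t 10.6 p [443.6 108.3 287.1] rot [3.1415e+00 7.0000e-04 3.0616e+00] F [ 3.34 -1.53 -1.68] M [-0.279 -0.955 -0.255] w 0.215 q [ 0.48  0.14 -0.85  1.93  0.12  1.12  1.07]
a est 0.042 miss 2.97 tip [621.5  94. ]
```

```bash
python3 -m inch '[{"travel":[0.001,-0.0005,0],"angular":[0,0,0],"hand":-1}]'
python3 -m inch '[{"travel":[0.001,-0.0005,0],"angular":[0,0,0],"hand":-1}]'
python3 -m inch '[{"travel":[0.001,0,0],"angular":[0,0,0],"hand":-1}]'
```

```text
time: 10.72
tool_pos: [443.4, 107.9, 287.3]
ee_rot: [3.141, 0.003, 3.062]
ft_force: [6.6, -0.8, -2.9]
grip_width: 0.212
time: 10.85
tool_pos: [443.2, 107.6, 287.6]
ee_rot: [3.14, 0.004, 3.062]
ft_force: [10.0, -0.4, -2.8]
grip_width: 0.217
time: 10.98
tool_pos: [443.0, 107.6, 287.8]
ee_rot: [3.14, 0.006, 3.062]
ft_force: [12.2, -0.9, -3.9]
grip_width: 0.213
```

```bash
python3 -m inch '[{"travel":[0.0004,0,0],"angular":[0,0,0],"hand":-1}]'
python3 -m inch '[{"travel":[0.0004,0,0],"angular":[0,0,0],"hand":-1}]'
python3 -c "
from h import *
st();ang()
t=cap('side','side9');crop(t,140,120,300,260,5,'s9')"
```

```text
time: 11.1
tool_pos: [443.0, 107.7, 288.0]
ee_rot: [3.14, 0.007, 3.062]
ft_force: [11.7, -0.2, -4.2]
grip_width: 0.217
time: 11.22
tool_pos: [442.9, 107.7, 288.1]
ee_rot: [3.139, 0.008, 3.061]
ft_force: [12.1, -0.4, -3.8]
grip_width: 0.213
t 11.22 p [442.9 107.7 288.1] rot [3.1394 0.0077 3.0614] F [12.13 -0.39 -3.79] M [-0.154 -2.565 -0.03 ] w 0.213 q [ 0.49  0.13 -0.85  1.93  0.11  1.12  1.08]
a est 0.036 miss 2.28 tip [620.7  93.4]
```

View pics/s9.png

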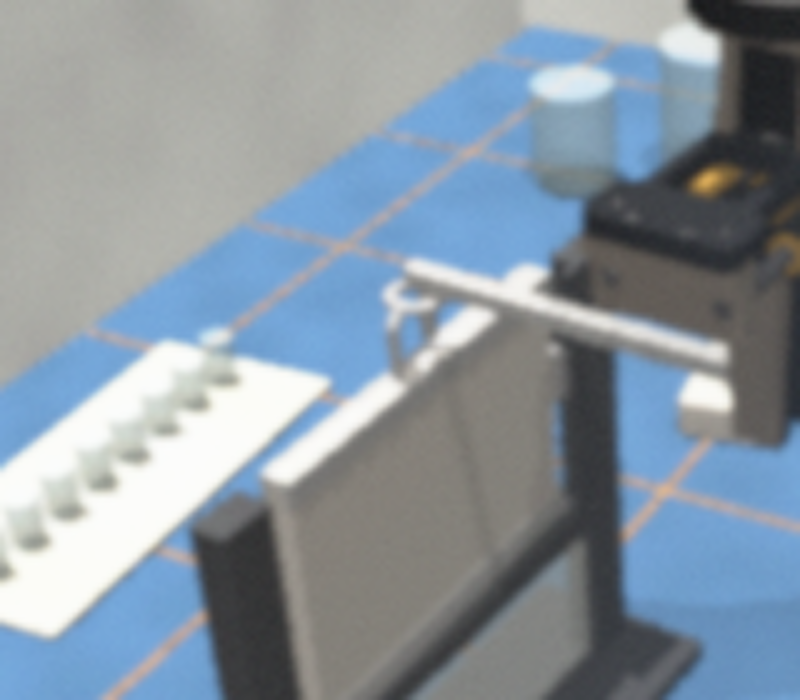

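```bash
python3 -m inch '[{"travel":[0.0004,0,0],"angular":[0,0,0],"hand":-1}]'
python3 -m inch '[{"travel":[0.0004,0,0],"angular":[0,0,0],"hand":-1}]'
python3 -m inch '[{"travel":[0.0004,0,0],"angular":[0,0,0],"hand":-1}]'
```

```text
time: 11.4
tool_pos: [442.8, 107.7, 288.2]
ee_rot: [3.139, 0.008, 3.061]
ft_force: [13.0, -1.6, -4.4]
grip_width: 0.213
time: 11.52
tool_pos: [442.7, 107.7, 288.2]
ee_rot: [3.139, 0.009, 3.061]
ft_force: [13.6, -0.9, -4.5]
grip_width: 0.214
time: 11.65
tool_pos: [442.5, 107.8, 288.4]
ee_rot: [3.139, 0.009, 3.061]
ft_force: [15.4, -1.0, -4.7]
grip_width: 0.211
```

```bash
python3 -m inch '[{"travel":[0.0003,0,0],"angular":[0,0,0],"hand":-1}]'
python3 -m inch '[{"travel":[0.0002,0,0],"angular":[0,0,0],"hand":-1}]'
```

```text
time: 11.78
tool_pos: [442.4, 107.7, 288.4]
ee_rot: [3.139, 0.01, 3.061]
ft_force: [13.4, -0.5, -4.4]
grip_width: 0.214
time: 11.9
tool_pos: [442.2, 107.8, 288.4]
ee_rot: [3.139, 0.01, 3.061]
ft_force: [14.4, -1.2, -4.4]
grip_width: 0.218
```

```bash
python3 -m inch '[{"travel":[0.0003,0,0],"angular":[0,0,0],"hand":-1}]'
python3 -m inch '[{"travel":[0.0003,0,0],"angular":[0,0,0],"hand":-1}]'
python3 -c "
from h import *
st();ang()
t=cap('side','side10');crop(t,140,120,300,260,5,'s10');t=cap('top','top10');crop(t,180,115,300,205,6,'t10')"
```

```text
time: 12.02
tool_pos: [441.5, 107.9, 288.4]
ee_rot: [3.139, 0.009, 3.061]
ft_force: [13.1, -0.9, -4.3]
grip_width: 0.217
time: 12.15
tool_pos: [439.4, 108.1, 287.9]
ee_rot: [3.14, 0.005, 3.062]
ft_force: [7.8, -0.2, -2.7]
grip_width: 0.21
t 12.15 p [439.4 108.1 287.9] rot [3.1398 0.0049 3.0618] F [ 7.82 -0.24 -2.71] M [-0.104 -1.864  0.007] w 0.21 q [ 0.49  0.13 -0.85  1.94  0.11  1.12  1.08]
a est 0.003 miss 2.46 tip [617.2  93.9]
```

View pics/s10.png

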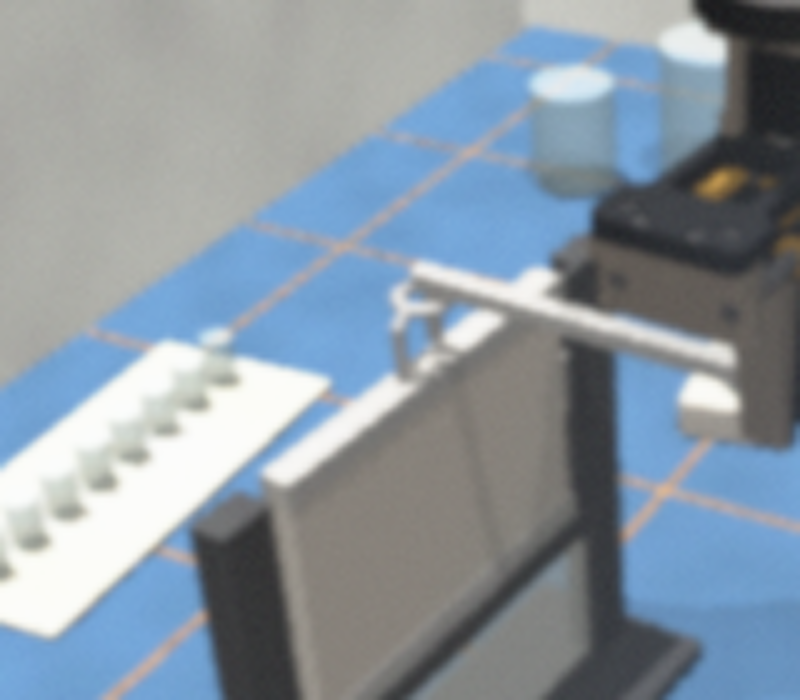

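View pics/t10.png

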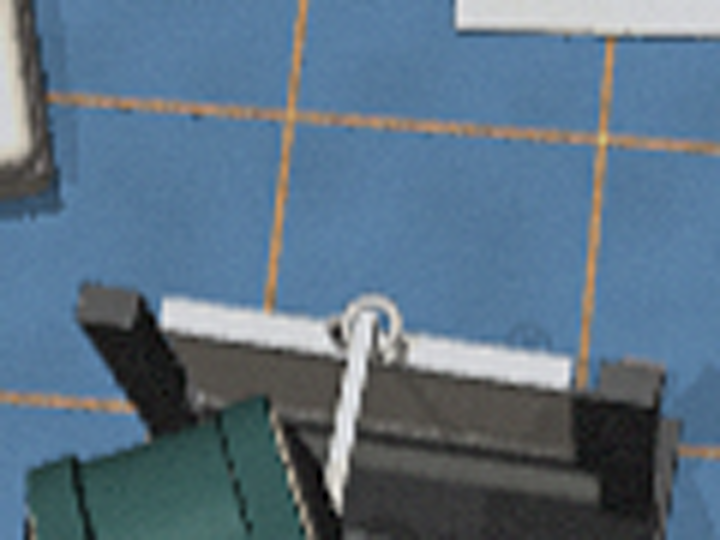

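```bash
python3 -m inch '[{"travel":[0,0,0],"angular":[0,0,0],"hand":-1},{"travel":[-0.001,0,0],"angular":[0,0,0],"hand":-1}]'
python3 -m inch '[{"travel":[-0.002,0,0],"angular":[0,0,0],"hand":-1},{"travel":[-0.002,0,0],"angular":[0,0,0],"hand":-1},{"travel":[0,0,0],"angular":[0,0,0],"hand":-1}]'
python3 -c "
from h import *
st();ang()
t=cap('side','side11');crop(t,140,120,300,260,5,'s11');t=cap('top','top11');crop(t,180,115,300,205,6,'t11')"
```

```text
time: 12.5
tool_pos: [439.6, 108.1, 287.7]
ee_rot: [3.14, 0.003, 3.062]
ft_force: [4.1, -0.9, -1.5]
grip_width: 0.215
time: 12.88
tool_pos: [441.6, 107.7, 286.7]
ee_rot: [-3.142, -0.002, 3.062]
ft_force: [-0.9, -1.0, -1.8]
grip_width: 0.219
t 12.88 p [441.6 107.7 286.7] rot [-3.1415e+00 -1.6000e-03  3.0622e+00] F [-0.94 -0.97 -1.84] M [ 0.083 -0.169  0.05 ] w 0.219 q [ 0.49  0.14 -0.85  1.93  0.12  1.12  1.08]
a est 0.023 miss 2.28 tip [619.4  93.5]
```

View pics/s11.png

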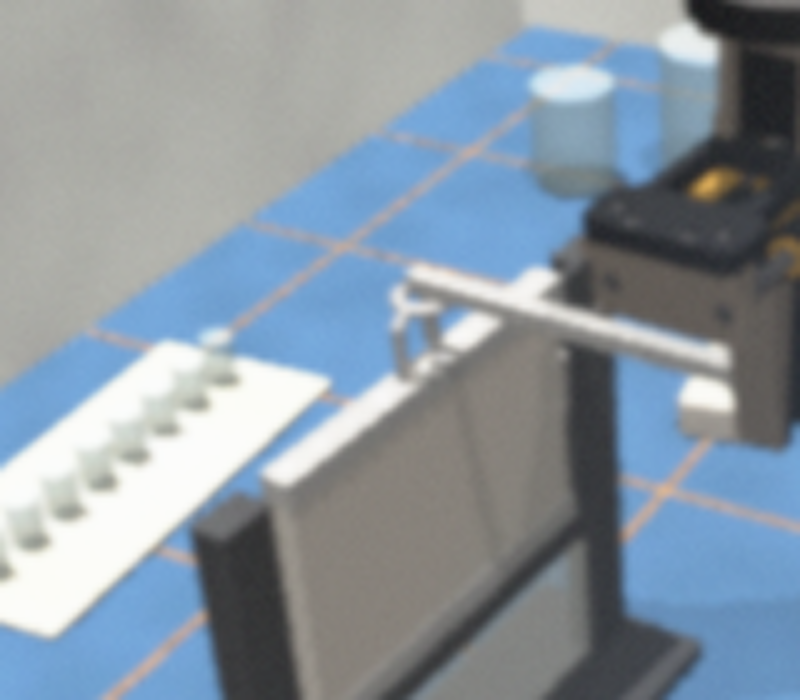

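View pics/t11.png

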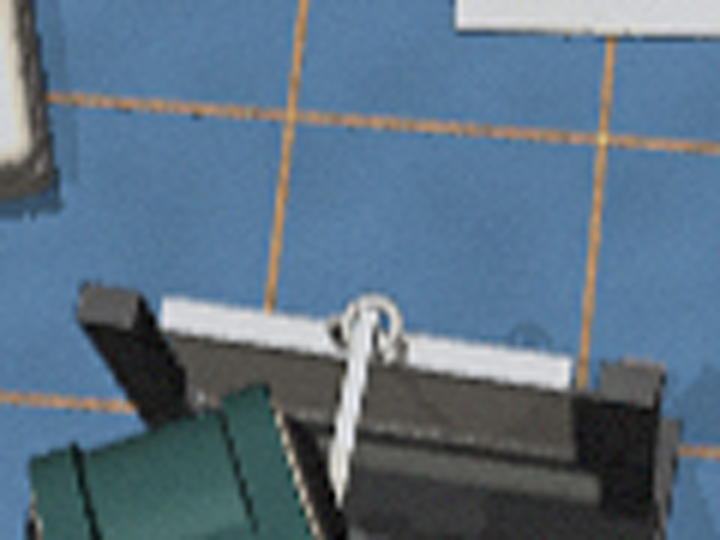

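Hatch stays shut (its top edge runs parallel to the posts' line) while the pin slackens in the ring. Centre the pin and lift out.

```bash
python3 -m inch '[{"travel":[-0.001,-0.0015,0],"angular":[0,0,0],"hand":-1},{"travel":[0,0,0],"angular":[0,0,0],"hand":-1},{"travel":[0,0,-0.005],"angular":[0,0,0],"hand":-1},{"travel":[0,0,-0.008],"angular":[0,0,0],"hand":-1}]'
python3 -m inch '[{"travel":[0,0,-0.01],"angular":[0,0,0],"hand":-1},{"travel":[0,0,-0.012],"angular":[0,0,0],"hand":-1},{"travel":[0,0,-0.015],"angular":[0,0,0],"hand":-1},{"travel":[0,0,0],"angular":[0,0,0],"hand":-1}]'
python3 -c "
from h import *
st()
t=cap('side','side12');crop(t,140,100,300,240,5,'s12');t=cap('top','top12');crop(t,180,115,300,205,6,'t12')"
```

```text
time: 13.48
tool_pos: [442.9, 105.9, 300.5]
ee_rot: [-3.142, -0.0, 3.062]
ft_force: [-0.8, 0.4, -1.8]
grip_width: 0.213
time: 13.98
tool_pos: [443.8, 106.2, 338.5]
ee_rot: [3.141, 0.003, 3.062]
ft_force: [-0.5, 0.1, -1.7]
grip_width: 0.213
t 13.97 p [443.8 106.2 338.5] rot [3.1414e+00 2.8000e-03 3.0615e+00] F [-0.49  0.07 -1.73] M [ 0.071 -0.114 -0.026] w 0.213 q [ 0.51  0.08 -0.85  1.85  0.07  1.23  1.13]
```

View pics/s12.png

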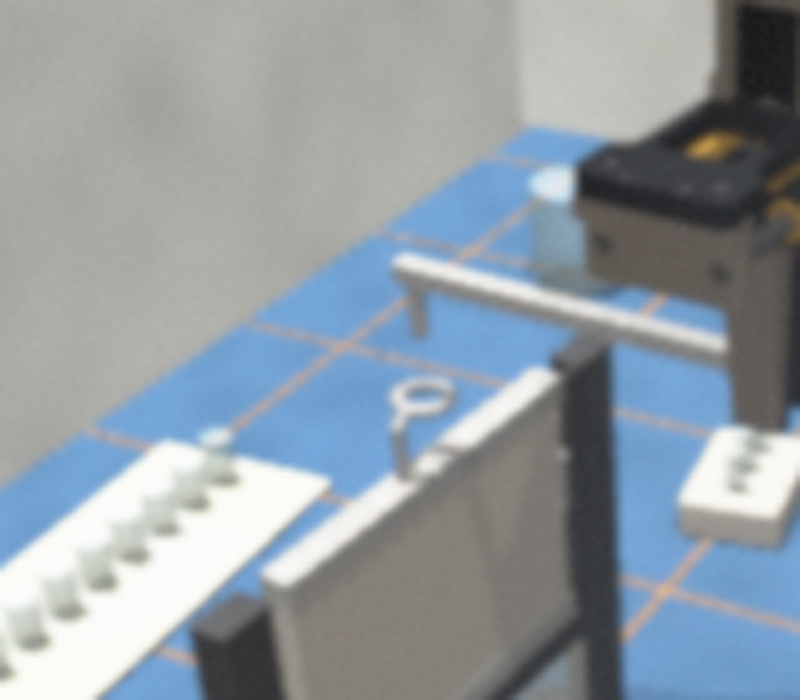

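View pics/t12.png

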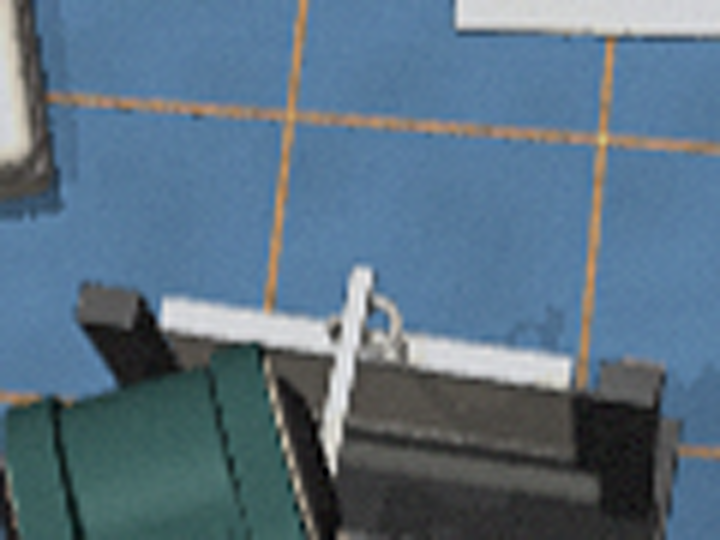

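Unhooked, hatch shut. Back to the rest.

```bash
python3 -c "
from h import *
plan([455.8,-264.1,330],1.432,14)"
```

```text
[-0.003, -0.0263, 0.0005] [-0.0, 0.0, 0.1164]
[-0.0061, -0.0257, 0.0005] [-0.0, 0.0, 0.1164]
[-0.009, -0.0249, 0.0005] [-0.0, 0.0, 0.1164]
[-0.0118, -0.0236, 0.0005] [-0.0, 0.0, 0.1164]
[-0.0145, -0.0221, 0.0005] [-0.0, 0.0, 0.1164]
[-0.017, -0.0203, 0.0005] [-0.0, 0.0, 0.1164]
[-0.0192, -0.0182, 0.0005] [-0.0, 0.0, 0.1164]
[-0.0212, -0.0158, 0.0005] [-0.0, 0.0, 0.1164]
[-0.0229, -0.0132, 0.0005] [-0.0, 0.0, 0.1164]
[-0.0243, -0.0105, 0.0005] [-0.0, 0.0, 0.1164]
[-0.0253, -0.0076, 0.0005] [-0.0, 0.0, 0.1164]
[-0.026, -0.0046, 0.0005] [-0.0, 0.0, 0.1164]
[-0.0264, -0.0016, 0.0005] [-0.0, 0.0, 0.1164]
[-0.0264, 0.0015, 0.0005] [-0.0, 0.0, 0.1164]
```

```bash
python3 -m inch '[{"travel":[-0.003,-0.026,0],"angular":[0,0,0.116],"hand":-1},{"travel":[-0.006,-0.026,0],"angular":[0,0,0.116],"hand":-1},{"travel":[-0.009,-0.025,0],"angular":[0,0,0.116],"hand":-1},{"travel":[-0.012,-0.024,0],"angular":[0,0,0.116],"hand":-1},{"travel":[-0.0145,-0.022,0],"angular":[0,0,0.116],"hand":-1}]'
python3 -m inch '[{"travel":[-0.017,-0.02,0],"angular":[0,0,0.116],"hand":-1},{"travel":[-0.019,-0.018,0],"angular":[0,0,0.116],"hand":-1},{"travel":[-0.021,-0.016,0],"angular":[0,0,0.116],"hand":-1},{"travel":[-0.023,-0.013,0],"angular":[0,0,0.116],"hand":-1},{"travel":[-0.024,-0.0105,0],"angular":[0,0,0.116],"hand":-1}]'
python3 -c "
from h import *
st();plan([455.8,-264.1,300],1.432,5)"
```

```text
time: 14.7
tool_pos: [447.3, -27.6, 336.5]
ee_rot: [-3.141, -0.001, 2.478]
ft_force: [0.5, -0.5, -1.3]
grip_width: 0.221
time: 15.32
tool_pos: [452.3, -158.8, 336.4]
ee_rot: [-3.141, -0.001, 1.898]
ft_force: [-0.5, -0.4, -1.4]
grip_width: 0.215
t 15.32 p [ 452.3 -158.8  336.4] rot [-3.1406e+00 -9.0000e-04  1.8979e+00] F [-0.47 -0.39 -1.41] M [-0.031 -0.108 -0.006] w 0.215 q [ 0.78  0.11 -0.55  1.82  0.06  1.23  0.54]
[-0.0202, -0.0061, 0.0073] [-0.0002, -0.0001, 0.0932]
[-0.0207, -0.0042, 0.0073] [-0.0002, -0.0001, 0.0932]
[-0.021, -0.0023, 0.0073] [-0.0002, -0.0001, 0.0932]
[-0.0211, -0.0003, 0.0073] [-0.0002, -0.0001, 0.0932]
[-0.021, 0.0017, 0.0073] [-0.0002, -0.0001, 0.0932]
```

```bash
python3 -m inch '[{"travel":[-0.02,-0.006,0.006],"angular":[0,0,0.093],"hand":-1},{"travel":[-0.0205,-0.004,0.006],"angular":[0,0,0.093],"hand":-1},{"travel":[-0.021,-0.002,0.006],"angular":[0,0,0.093],"hand":-1},{"travel":[-0.021,0,0.006],"angular":[0,0,0.093],"hand":-1},{"travel":[-0.021,0.0015,0.006],"angular":[0,0,0.093],"hand":-1}]'
python3 -m inch '[{"travel":[0,0,0],"angular":[0,0,0],"hand":-1},{"travel":[0,0,0],"angular":[0,0,0],"hand":-1}]'
python3 -c "
from h import *
st();plan([455.8,-264.1,150],1.432,4)"
```

```text
time: 15.95
tool_pos: [456.9, -263.3, 306.0]
ee_rot: [-3.14, -0.001, 1.434]
ft_force: [0.1, 0.3, -1.3]
grip_width: 0.213
time: 16.2
tool_pos: [457.3, -261.7, 306.9]
ee_rot: [-3.141, -0.001, 1.439]
ft_force: [-0.3, -0.0, -1.2]
grip_width: 0.215
t 16.2 p [ 457.3 -261.7  306.9] rot [-3.1410e+00 -9.0000e-04  1.4393e+00] F [-0.31 -0.05 -1.17] M [-0.027 -0.084  0.026] w 0.215 q [ 0.83  0.21 -0.43  1.77  0.09  1.18  0.24]
[-0.0007, -0.0003, 0.0392] [-0.0001, -0.0002, 0.0018]
[-0.0007, -0.0003, 0.0392] [-0.0001, -0.0002, 0.0018]
[-0.0007, -0.0003, 0.0392] [-0.0001, -0.0002, 0.0018]
[-0.0007, -0.0003, 0.0392] [-0.0001, -0.0002, 0.0018]
```

```bash
python3 -m inch '[{"travel":[-0.0007,-0.0003,0.04],"angular":[0,0,0.002],"hand":-1},{"travel":[-0.0007,-0.0003,0.04],"angular":[0,0,0.002],"hand":-1},{"travel":[-0.0007,-0.0003,0.04],"angular":[0,0,0.002],"hand":-1},{"travel":[-0.0007,-0.0003,0.036],"angular":[0,0,0.002],"hand":-1},{"travel":[0,0,0],"angular":[0,0,0],"hand":-1}]'
python3 -c "
from h import *
st()
t=cap('side','side13');crop(t,280,120,440,260,5,'s13');t=cap('top','top13');crop(t,280,200,430,300,5,'t13')"
```

```text
time: 16.82
tool_pos: [454.2, -263.5, 149.3]
ee_rot: [-3.137, -0.002, 1.431]
ft_force: [0.0, -0.2, -1.2]
grip_width: 0.213
t 16.82 p [ 454.2 -263.5  149.3] rot [-3.1369e+00 -2.5000e-03  1.4311e+00] F [ 0.05 -0.16 -1.17] M [ 0.014 -0.052 -0.03 ] w 0.213 q [ 0.79  0.38 -0.4   1.94  0.19  0.86  0.15]
```

View pics/s13.png

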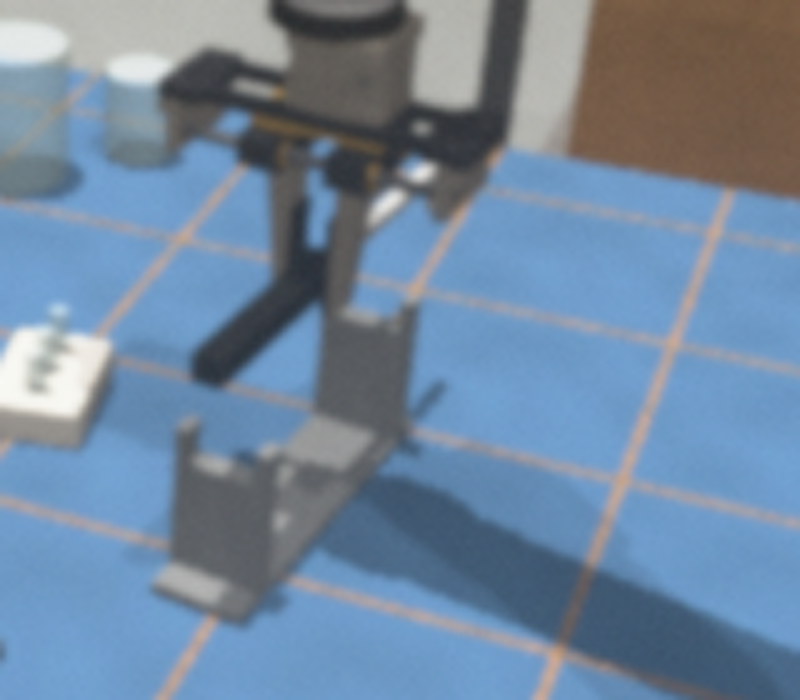

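View pics/t13.png

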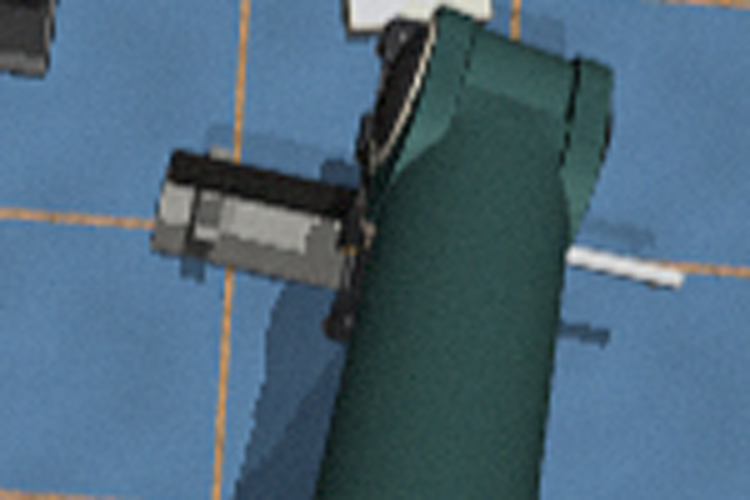

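```bash
python3 -m inch '[{"travel":[0,0,0.02],"angular":[0,0,0],"hand":-1},{"travel":[0,0,0.02],"angular":[0,0,0],"hand":-1},{"travel":[0,0,0.02],"angular":[0,0,0],"hand":-1},{"travel":[0,0,0.006],"angular":[0,0,0],"hand":-1},{"travel":[0,0,0],"angular":[0,0,0],"hand":-1}]'
python3 -c "
from h import *
st()
t=cap('side','side14');crop(t,280,120,440,260,5,'s14')"
```

```text
time: 17.55
tool_pos: [456.5, -265.7, 86.2]
ee_rot: [3.14, 0.001, 1.429]
ft_force: [-0.2, -0.1, -1.1]
grip_width: 0.212
t 17.55 p [ 456.5 -265.7   86.2] rot [3.1399e+00 7.0000e-04 1.4290e+00] F [-0.16 -0.06 -1.07] M [-0.056 -0.085 -0.006] w 0.212 q [ 0.76  0.47 -0.37  1.98  0.25  0.73  0.1 ]
```

View pics/s14.png

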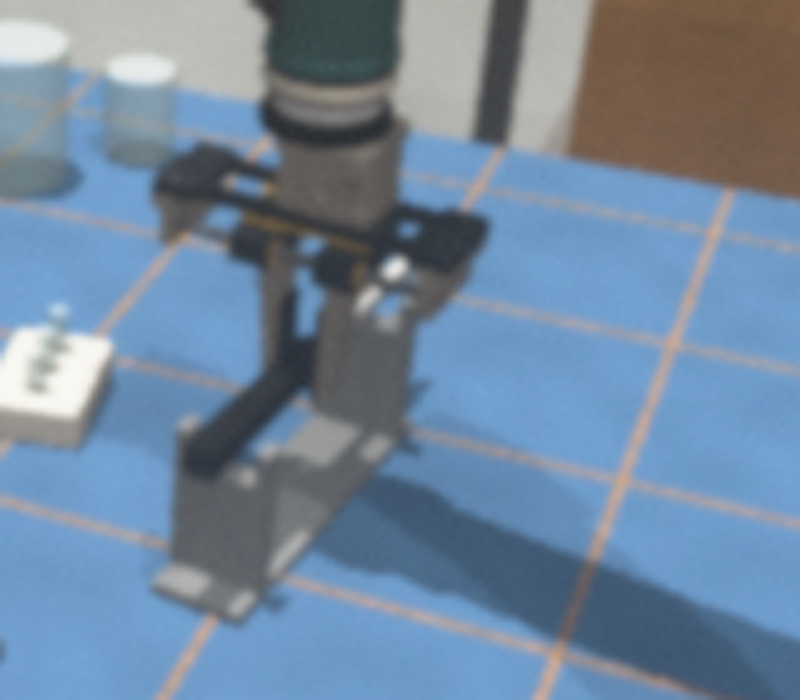

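The sleeve end (205,455) sits between the rear cheeks. Lower gently.

```bash
python3 -m inch '[{"travel":[0,0,0.004],"angular":[0,0,0],"hand":-1},{"travel":[0,0,0.003],"angular":[0,0,0],"hand":-1},{"travel":[0,0,0],"angular":[0,0,0],"hand":-1}]'
python3 -m inch '[{"travel":[0,0,0.0015],"angular":[0,0,0],"hand":-1},{"travel":[0,0,0],"angular":[0,0,0],"hand":-1}]'
python3 -m inch '[{"travel":[0,0,0.001],"angular":[0,0,0],"hand":-1},{"travel":[0,0,0],"angular":[0,0,0],"hand":-1}]'
```

```text
time: 17.98
tool_pos: [455.5, -265.4, 77.9]
ee_rot: [-3.141, -0.0, 1.429]
ft_force: [-0.2, -1.0, -1.2]
grip_width: 0.216
time: 18.23
tool_pos: [455.8, -265.4, 76.7]
ee_rot: [3.141, 0.0, 1.429]
ft_force: [-0.6, 0.4, -0.4]
grip_width: 0.217
time: 18.48
tool_pos: [455.9, -265.4, 76.0]
ee_rot: [3.141, 0.0, 1.429]
ft_force: [-1.2, 1.2, 3.8]
grip_width: 0.214
```

Contact with the rest (Fz rose by 5 N). Release slowly, then retreat upward.

```bash
python3 -m inch '[{"travel":[0,0,-0.0005],"angular":[0,0,0],"hand":-0.45},{"travel":[0,0,0],"angular":[0,0,0],"hand":-0.3},{"travel":[0,0,0],"angular":[0,0,0],"hand":0},{"travel":[0,0,0],"angular":[0,0,0],"hand":0.4},{"travel":[0,0,0],"angular":[0,0,0],"hand":0.7}]'
python3 -m inch '[{"travel":[0,0,0],"angular":[0,0,0],"hand":1},{"travel":[0,0,0],"angular":[0,0,0],"hand":1},{"travel":[0,0,0],"angular":[0,0,0],"hand":1}]'
python3 -c "
from h import *
st()
t=cap('side','side15');crop(t,280,120,440,260,5,'s15')"
```

```text
time: 19.1
tool_pos: [455.6, -265.4, 76.0]
ee_rot: [-3.141, -0.0, 1.429]
ft_force: [-0.8, -1.1, 0.5]
grip_width: 0.651
time: 19.48
tool_pos: [455.7, -265.4, 76.1]
ee_rot: [3.142, 0.0, 1.429]
ft_force: [-0.8, 0.3, -0.7]
grip_width: 0.982
t 19.48 p [ 455.7 -265.4   76.1] rot [3.1416e+00 1.0000e-04 1.4287e+00] F [-0.79  0.35 -0.74] M [-0.075 -0.033 -0.   ] w 0.982 q [ 0.76  0.49 -0.36  1.99  0.26  0.71  0.09]
```

View pics/s15.png

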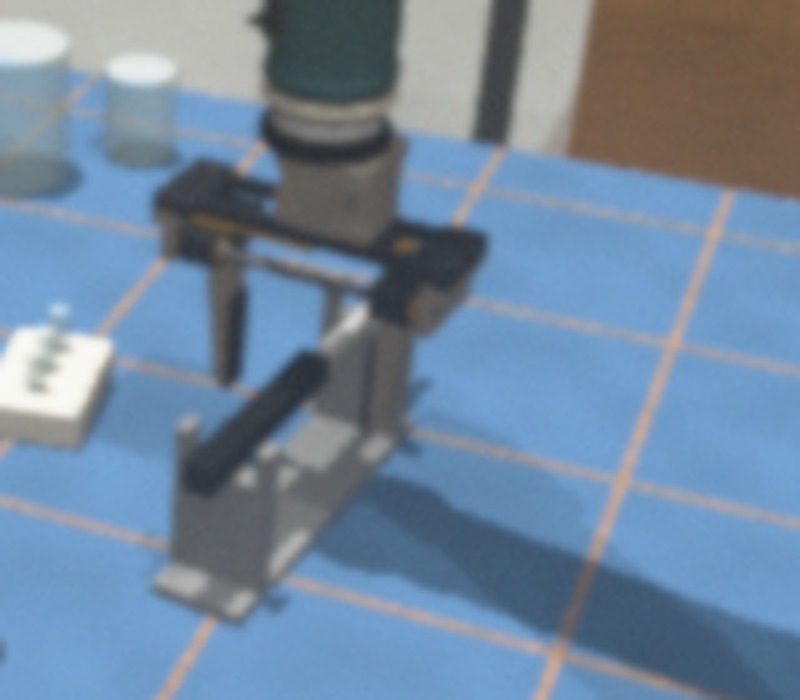

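Jaws are open and the pole lies between the cheeks. Going straight up, then aside so the cameras see it all.

```bash
python3 -m inch '[{"travel":[0,0,-0.02],"angular":[0,0,0],"hand":1},{"travel":[0,0,-0.04],"angular":[0,0,0],"hand":1},{"travel":[0,0,-0.06],"angular":[0,0,0],"hand":1},{"travel":[0,0,-0.05],"angular":[0,0,0],"hand":1},{"travel":[-0.04,0,0],"angular":[0,0,0],"hand":1}]'
python3 -m inch '[{"travel":[-0.06,-0.02,0],"angular":[0,0,0.1],"hand":1},{"travel":[-0.06,-0.02,0],"angular":[0,0,0.1],"hand":1},{"travel":[-0.06,0,0],"angular":[0,0,0.1],"hand":1},{"travel":[-0.05,0,0],"angular":[0,0,0.1],"hand":1},{"travel":[0,0,0],"angular":[0,0,0],"hand":1}]'
python3 - <<'E'
from h import *
st()
t=cap('top','top16');s=cap('side','side16')
cv2.imwrite('pics/top16.png',t['color']);crop(s,160,120,400,300,3.3,'s16');crop(t,300,220,420,275,6,'t16')
t0=load('top0')
for T in (t0,t):
    g=T["color"].astype(int);P=cloud(T);Z=P[...,2];roi=np.zeros(Z.shape,bool);roi[225:270,300:420]=1
    for mk,z in((roi&(g.max(-1)<45)&(Z>92)&(Z<125),105),(roi&(g.min(-1)>170)&(Z>80)&(Z<125),100)):
        v,u=np.nonzero(mk);Q=np.array([onz(T,a,b,z)[:2] for a,b in zip(u,v)]);c=Q.mean(0);_,_,V=np.linalg.svd(Q-c);d=V[0]*np.sign(-V[0][1]);print(mk.sum(),c.round(1),np.arctan2(d[1],d[0]).round(3),"z",np.median(Z[mk]).round(1))
E
```

```text
time: 20.15
tool_pos: [453.5, -303.8, 251.2]
ee_rot: [3.133, 0.004, 1.435]
ft_force: [0.5, -0.5, 0.1]
grip_width: 1.001
time: 20.78
tool_pos: [343.3, -519.3, 245.3]
ee_rot: [-3.14, 0.002, 1.021]
ft_force: [0.1, -0.4, 1.0]
grip_width: 1.0
t 20.77 p [ 343.3 -519.3  245.3] rot [-3.1404e+00  1.8000e-03  1.0208e+00] F [ 0.08 -0.45  1.05] M [ 0.014 -0.056 -0.045] w 1.0 q [ 1.1   0.41 -0.22  1.63  0.1   1.11  0.3 ]
265 [ 462.9 -208.9] -1.715 z 104.4
134 [ 442.7 -363.5] -1.709 z 99.2
269 [ 461.9 -210.1] -1.712 z 103.7
138 [ 440.2 -365.7] -1.714 z 99.3
```

View pics/top16.png

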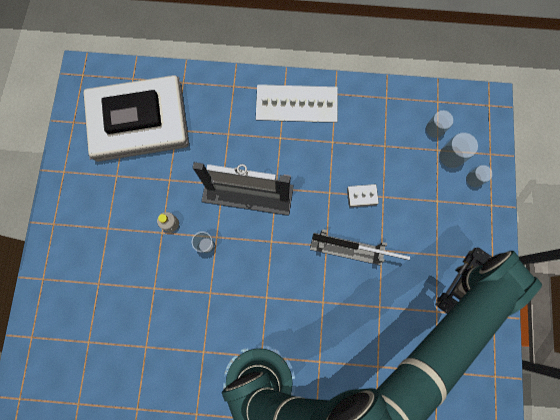

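View pics/s16.png

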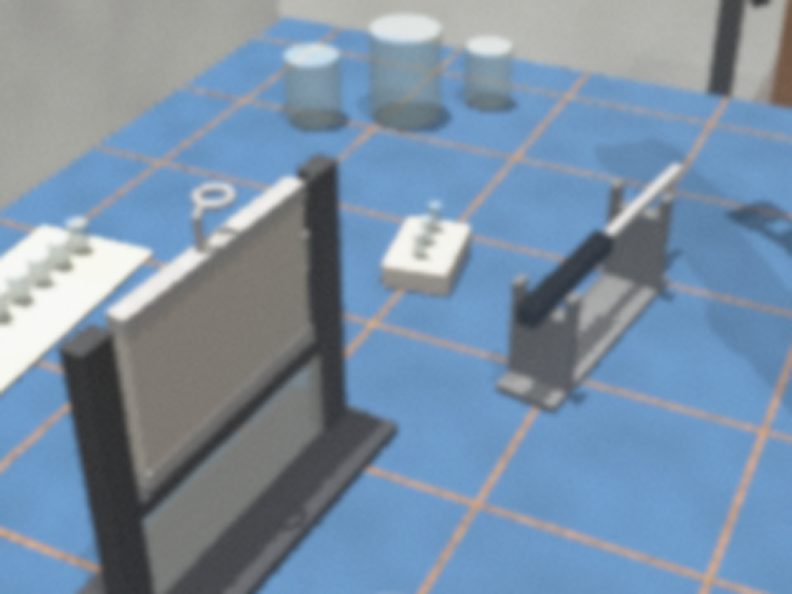

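View pics/t16.png

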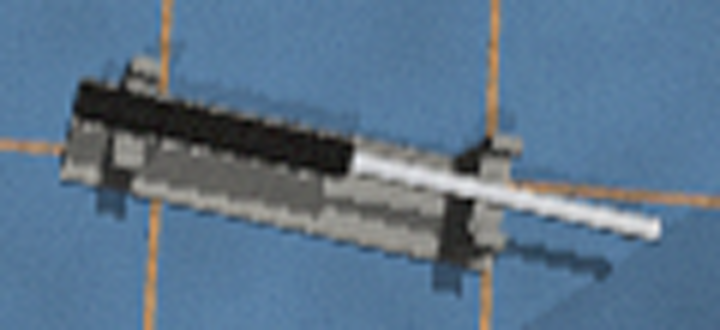

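The hatch is flush between the posts (ring at about (241,170) in the full top view). The pole lies on its rest within 2–3 mm of where it started, level, hook end pointing the same way. The beaker, jar and block look unmoved.

```bash
python3 -m inch '[{"travel":[0,0,0],"angular":[0,0,0],"hand":1},{"travel":[0,0,0],"angular":[0,0,0],"hand":1}]'; python3 -c "
from rig import job_done
print(job_done())"
```

```text
time: 21.12
tool_pos: [348.2, -514.3, 246.3]
ee_rot: [3.141, -0.0, 1.031]
ft_force: [0.1, 0.2, 0.6]
grip_width: 1.002
the job is handed in; nothing more can be done
None
```

I hooked the ring eye, drew the hatch shut until the catch snapped, unhooked the pole and laid it back on its rest. I handed the job in at about 21 s; no verdict is reported.

- **Pull:** Moving the hatch took about 2–3 N. The catch gave way at about 13–15 N; the highest wrist reading was 15.4 N, with about 1 N of noise, against the 20 N limit. I only sampled the force at the end of each move, so a brief peak between readings would not show.
- **Hatch:** In the last pictures it is flush between the posts. In the top view taken just after the snap, its top edge ran parallel to the line of the posts. It stayed shut while I slackened and lifted the pole.
- **Pole:** It lies level in both uprights, hook end pointing as before. It is about 1–3 mm from its starting place, and its direction matches within 0.005 rad.
- **Other things:** By eye in the last pictures, the beaker, jar and tube block had not moved; I did not measure them. The hand is clear of everything with the gripper open.
- **Disagreement:** The side and top cameras differed by 2–4 mm on where the ring was. I trusted the top view compared against the pole itself, and the pin went in without touching anything at first, apart from a slight sideways force of about 1.4 N near the bottom.

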